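# Top up the parts polisher with ceramic balls and hold its run dial

## Task

Top up the open parts polisher: with the scoop, and without touching the balls with the fingers, carry at least three of the five ceramic balls from the stacking bin into its bowl, spilling none, and lay the empty scoop back down flat on the bench. Then run the polisher: turn the spring-return dial on its control box clockwise past the first two clicks to the third, and finish while holding it there, because it springs back to off if let go. Leave the air bottle, spray can and tape roll where they stand.

Things in the scene. Friction and masses are not known exactly. Their poses are not given: they have to be found in the camera images.
- polisher: Vibratory parts polisher, fixed to the bench: round grey housing 190 mm across, on it an open round grey plastic bowl, outside 206 mm across at the rim, rim 176 mm above the bench. A cone with a wing nut stands in the middle of the bowl, its top 160 mm above the bench; three small metal parts lie in the ring-shaped channel round it. Origin: centre of the underside on the bench, z up.
- bowl_mouth (a point): Centre of the bowl's mouth, at rim height (176 mm above the bench). The mouth is open 188 mm wide inside the rim; the channel's floor lies 81 mm below the rim.
- bowl_floor (a point): Point on the bowl's axis, 76 mm below the rim, about at the level of the channel's floor (it lies inside the centre cone). A ball counts as in the bowl when its centre is within 90 mm of this point.
- bin: Red stacking bin fixed to the bench, outside 208 mm (its x) by 104 mm (its y). Its origin is the centre of its underside on the bench; its x points from the low front lip to the high back wall, z up. Walls 4 mm. Front lip (at -x) 28 mm high, back wall (at +x) 80 mm high; the side walls are 80 mm high at the back and slope down to 34 mm at the front, beginning 75 mm behind the lip's inside face. Open at the top.
- bin_floor (a point): Centre of the bin's flat inner floor, 8 mm above the bench, same axes as the bin. Inside, the floor is 200 mm long (x from -100 to +100 mm) and 96 mm wide (y from -48 to +48 mm). All the balls start in the rear half, their centres at x above +20 mm.
- ball1: White ceramic polishing ball, 20 mm across, 15 g, one of five alike lying singly on the bin's floor. Origin: its centre. It rolls on slopes steeper than about 6 degrees.
- ball2: White ceramic polishing ball, 20 mm across, 15 g, one of five alike lying singly on the bin's floor. Origin: its centre. It rolls on slopes steeper than about 6 degrees.
- ball3: White ceramic polishing ball, 20 mm across, 15 g, one of five alike lying singly on the bin's floor. Origin: its centre. It rolls on slopes steeper than about 6 degrees.
- ball4: White ceramic polishing ball, 20 mm across, 15 g, one of five alike lying singly on the bin's floor. Origin: its centre. It rolls on slopes steeper than about 6 degrees.
- ball5: White ceramic polishing ball, 20 mm across, 15 g, one of five alike lying singly on the bin's floor. Origin: its centre. It rolls on slopes steeper than about 6 degrees.
- scoop: Steel scoop, 180 g, lying stably on its flat bottom. Pan 86 mm long, 82 mm wide outside, floor 2.5 mm thick, its front 18 mm ground to a thin lip; open at the front; side walls rake from 40 mm high at the back to nothing 9 mm short of the nose; back wall 40 mm high. A level black handle runs back from it. Origin: centre of the pan's underside; x points to the nose (x = +43 mm; back wall at -43 mm), z up.
- scoop_grip (a point): Grip point in the middle of the handle's thickness, at x = -95 mm, 60 mm above the scoop's underside; axes as the scoop's. The handle is 18 mm wide (y), 22 mm high, and runs level from x = -66 to x = -176 mm with flat sides, so it can be taken from above with the fingers on its two sides.
- scoop_nose (a point): Middle of the pan's front lower edge; axes as the scoop's.
- control_box: The polisher's control box, fixed to the bench, 100 mm (x) by 80 mm (y), top 65 mm above the bench; the dial sits on the middle of its top, turning about the vertical axis through the box's origin. Origin: centre of the underside.
- dial_grip (a point): Point on the dial's axis at the height to grip, 97 mm above the bench; it turns with the dial.
- dial_knob: The dial: a black round skirt 44 mm across (top 76 mm above the bench) with an upright black bar grip on it, 13 mm wide (its y), 44 mm long (its x), from 76 to 108 mm above the bench; to be pinched from above across its width. The end with the white line (its -x end) is the pointer. At off the bar lies along the box's x, pointer towards the box's -x. Origin: on the dial's axis, 69 mm above the bench; turns with the dial.
- dial (a joint): Angle of the dial in rad, 0 at off, growing clockwise seen from above. Clicks at 0.436, 0.873 and 1.309 (25 degrees apart), stop at 1.42. It counts as on the third click above 1.2. A spring always drives it back to off: about 0.12 N m at off, 0.23 N m at the third click, and up to 0.1 N m more to get over a click; it does not stay at any click when released.
- air_bottle: Small black air bottle standing upright, 54 mm across, 205 mm tall, 0.55 kg; a bystander. Origin: centre of its underside.
- spray_can: Spray can standing upright, 52 mm across, 150 mm tall, 0.3 kg; a bystander. Origin: centre of its underside.
- tape_roll: Roll of tape lying flat, 92 mm across, 22 mm high; a bystander. Origin: centre of its underside.

How it is judged:
By the outcome, as a careful person would: the job done as asked, in the order asked, and still so for the second after the job is handed in, while the arm keeps its last pose, push and grip.
It also fails if it takes over 72 s, if anything falls off the work surface, if the arm or the gripper's body presses on something with over 40 N, if the wrist force passes 120 N, or if a joint passes its speed limit or range.

## Robot

A 7-joint arm with a two-finger parallel gripper is mounted at the origin on the work surface. World frame = base frame: x ahead of the robot, y to its left, z up, the work surface at z = 0. Lengths are in mm, angles in rad, forces in N, time in s.
With the tool pointing down it reaches from about 350 to 900 mm from the base axis. Payload 7.2 kg.
Tool frame: the origin (TCP) lies on the centre line of the jaws, within the pads' length; the fingertips stand 22 mm ahead of it and the grasp point (between the pads) lies 3 mm ahead of it (arm.tcp_to_tips is the x of the fingertips in the tool frame, in mm); x points along the fingers, y is the direction in which the jaws open and shut, and the axes are right-handed (so a half turn about x gives the same grasp; the last joint's range is limited). The gripper opens to 88 mm and grips with 3 to 60 N. Pads are 20 mm wide; open, the fingers measure 115 mm over their backs; the gripper's body (75 mm by 178 mm) begins 61 mm behind the grasp point.
Start: joints at [-1.407, 0.411, -0.013, 1.596, 0.006, 1.134, -0.082], TCP at [143.59, 608.285, 244.653] pointing down, gripper open.
Joint ranges: [-2.95, 2.95], [-0.29, 1.99], [-1.47, 1.44], [0.14, 2.54], [-1.03, 4.17], [0.13, 1.85], [-2.86, 2.86]. Speed limits (rad/s): [2.39, 2.39, 3.01, 3.01, 3.14, 3.14, 3.14].

## Interface

Orientations are given as a rotation vector (axis times angle).
In Python, from station import arm gives the robot as it stands.
- The arm moves only by the tool apply_moves, never from a script. Its argument "moves" is text: rows parted by semicolons, each of 7 numbers parted by spaces: the turn, a rotation vector about the tool's x, y, z in degrees, then the shift along the tool's x, y, z in m, then the opening, from 0 (shut) to 1 (fully open). A call has 1 to 5 rows; each row is the pose to reach, as a shift and turn from the pose commanded when the call began, along the tool's axes at that moment; what a row does not reach only later rows make up. A row lasts 1/10 s, in which the tool goes at most 50 mm and 8.59 degrees, less where a joint would pass 70% of its speed; a pose out of reach is approached as far as the arm can. A call with a gripper value outside its range is refused whole. The fingers move at their own pace and stop on an object; "squeeze" is the grip in N (left out, the last holds). Time passes only in rows, so rows that repeat a pose let the fingers close. It gives the time, the measured TCP pose, the force and the opening at its end, in the units of the state.
- arm.state(): the state, without advancing time (a new reading comes with each control period).
- arm.camera(name): name is "scene" or "top" or "wrist"; returns the picture (400x640x3 uint8, blue, green, red); there is no depth.
- arm.camera_info(name): a dict with "vfov" (degrees; the focal length in pixels is half the picture's height over the tangent of half this angle, whatever the lens; pixels are square), "cx", "cy" (the principal point, pixels), "R" (3x3) and "t" (3): a world point X has camera coordinates R X + t. Camera axes: x right, y down, z forward; pixel columns grow to the right and rows downward; lengths in mm; the calibration is good to about 2 mm. A picture is of the moment at which its call begins: read the wrist's pose just before it. camera_info takes no time and is no camera call; for the wrist camera it gives the pose at the moment of the call.
- arm.finish_job(): hands the job in, once; it reports no verdict.
The state is a dict: "t": time; "joint_pos": joint angles; "qvel": joint speeds; "effort": joint torques, N m; "tool_pos": TCP position; "ee_rot": TCP orientation; "ft_force": force on the tool from outside, world axes, zero at the start; "torque": the same for the moment, N m; "finger_gap": finger opening in mm.
Only numpy, scipy, OpenCV 4.12 (cv2) and the standard library are available. Lean on these libraries where they do the work, as an engineer would, in place of code of your own. Each camera call takes 0.05 s, during which the arm holds its last target.

## Working session

There is one attempt and no reset: what is moved stays moved. The work goes in short steps, Python scripts to look and compute and a tool call to move; the robot and the scene stay as the last step left them, time stands still between calls to the robot, and variables do not carry over. Pictures are saved under pics/ and viewed, and the job is handed in when it is done.

Besides the shell and the picture viewer there is one more tool, called after ">>>" in YAML: its name, and indented under it one key for each argument. apply_moves: Moves the arm, as the interface text tells. Its arguments: {"type":"object","properties":{"moves":{"type":"string"},"squeeze":{"type":"number"}},"required":["moves"]}

```bash
ls; mkdir -p pics; python3 - <<'E'
from station import arm
import cv2,numpy as np
print({k:np.round(v,3) for k,v in arm.state().items()})
for n in("scene","top"):
    cv2.imwrite(f"pics/{n}0.png",arm.camera(n)); print(n,arm.camera_info(n))
E
```

```text
pics
{'t': np.float64(0.0), 'joint_pos': array([-1.407,  0.412, -0.013,  1.597,  0.006,  1.134, -0.082]), 'qvel': array([ 0.001, -0.001, -0.003,  0.001, -0.   , -0.001, -0.001]), 'effort': array([-0.0000e+00, -5.8795e+01,  6.4200e-01, -2.9107e+01, -5.4000e-02,
        1.8000e-02,  0.0000e+00]), 'tool_pos': array([143.48 , 607.817, 243.817]), 'ee_rot': array([ 0.181,  1.563, -0.183]), 'ft_force': array([0.617, 0.046, 1.509]), 'torque': array([ 0.031, -0.006, -0.05 ]), 'finger_gap': np.float64(87.856)}
scene {'vfov': 42.81300366709133, 'cx': 321.539342836766, 'cy': 201.31495565301734, 'R': array([[ 0.4761089 ,  0.87936296,  0.00641184],
       [ 0.69983596, -0.37447331, -0.60827574],
       [-0.53249409,  0.29409273, -0.79369989]]), 't': array([-255.42303727, -328.74818359, 1669.38780559])}
top {'vfov': 57.87459251561609, 'cx': 311.6684970263858, 'cy': 205.98575954299164, 'R': array([[-0.02894453, -0.99940377, -0.01882352],
       [-0.99073282,  0.0311833 , -0.13219716],
       [ 0.13270532,  0.01482269, -0.99104469]]), 't': array([  -4.96278343,  559.09262057, 1053.68926699])}
```

View pics/scene0.png

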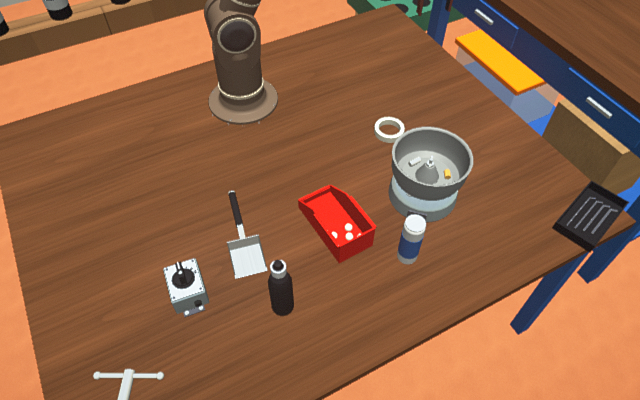

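View pics/top0.png

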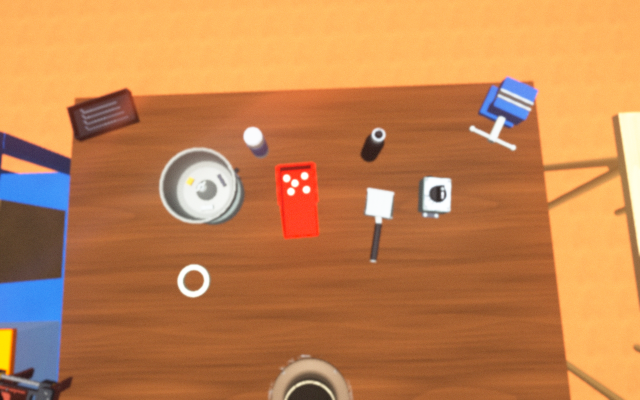

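```bash
cat > h.py <<'E'
from station import arm
import cv2,numpy as np
from scipy.spatial.transform import Rotation as Ro
def K(i,h=400):
    f=h/2/np.tan(np.radians(i["vfov"]/2)); return f,i["cx"],i["cy"]
def ray(i,px,z):
    f,cx,cy=K(i); R=i["R"];t=i["t"]
    d=R.T@np.array([(px[0]-cx)/f,(px[1]-cy)/f,1.]); o=-R.T@t
    return o+d*(z-o[2])/d[2]
def proj(i,X):
    f,cx,cy=K(i); c=i["R"]@np.array(X,float)+i["t"]; return np.array([f*c[0]/c[2]+cx,f*c[1]/c[2]+cy])
def st(): 
    s=arm.state(); return s,np.array(s["tool_pos"]),Ro.from_rotvec(s["ee_rot"])
E
python3 - <<'E'
from h import *
i=arm.camera_info("top"); im=cv2.imread("pics/top0.png"); 
hsv=cv2.cvtColor(im,cv2.COLOR_BGR2HSV)
red=((hsv[...,0]<5)|(hsv[...,0]>175))&(hsv[...,1]>200)&(hsv[...,2]>110)
red=red.astype(np.uint8)*255
c=max(cv2.findContours(red,0,2)[0],key=cv2.contourArea)
print("bin",cv2.minAreaRect(c),cv2.contourArea(c)); print(c[:,0].min(0),c[:,0].max(0))
white=((hsv[...,1]<60)&(hsv[...,2]>170)).astype(np.uint8)*255
n,l,s,ce=cv2.connectedComponentsWithStats(white)
for k in range(1,n):
    if s[k,4]>8: print(s[k],ce[k].round(1),ray(i,ce[k],18).round(1))
for n,(x0,y0) in {"a":(150,120),"b":(330,120)}.items():
    cv2.imwrite(f"pics/crop{n}.png",cv2.resize(im[y0:y0+160,x0:x0+180],None,fx=4.4,fy=3.75*4.4/4.4*1.0,interpolation=2))
E
```

```text
bin ((297.24114990234375, 200.13528442382812), (73.01506805419922, 39.882179260253906), 85.60128784179688) 2509.0
[276 163] [317 237]
[501  89  33  16 115] [517.   96.6] [ 889.5 -680.6   18. ]
[498  94  33  18 123] [514.5 102.2] [ 871.3 -670.8   18. ]
[ 620  113   20  137 1454] [632.6 159.5] [  674.  -1010.5    18. ]
[469 116  47  34 416] [494.3 132.7] [ 774.1 -598.4   18. ]
[243 127  20  20 310] [252.6 136.5] [788.5 158.5  18. ]
[372 128  14  14 104] [378.2 134.4] [ 781.3 -237.    18. ]
[ 159  148   77   75 3022] [202.1 187.7] [629.2 317.2  18. ]
[301 173   7   6  36] [304.2 175.5] [657.4  -1.   18. ]
[283 175   7   7  38] [286.2 177.8] [651.8  54.9  18. ]
[423 177  29  35 745] [436.9 194.2] [ 585.7 -405.8   18. ]
[292 180   6   7  35] [294.4 182.8] [635.4  29.7  18. ]
[218 185  22  35 118] [232.5 204.6] [573.3 222.3  18. ]
[303 186   7   7  38] [305.9 189.1] [614.5  -5.4  18. ]
[288 188   6   7  37] [290.5 191.1] [609.7  42.6  18. ]
[365 188  29  36 769] [378.8 203.6] [ 562.  -227.1   18. ]
[423 213   5   4  18] [424.8 214.5] [ 524.3 -364.6   18. ]
[434 214   5   4  17] [435.9 215.4] [ 520.5 -398.    18. ]
[178 264  32  33 498] [193.4 280.2] [347.5 340.4  18. ]
[  2 376   7   2  10] [  5.6 376.3] [ 86. 890.  18.]
[ 21 380  12   5  19] [ 26.5 382.1] [ 68.4 826.7  18. ]
[287 381  34  15  65] [302.9 384.9] [42.5 18.7 18. ]
[322 385  11  13  27] [327.6 390.3] [ 26.2 -51.8  18. ]
```

View pics/cropa.png

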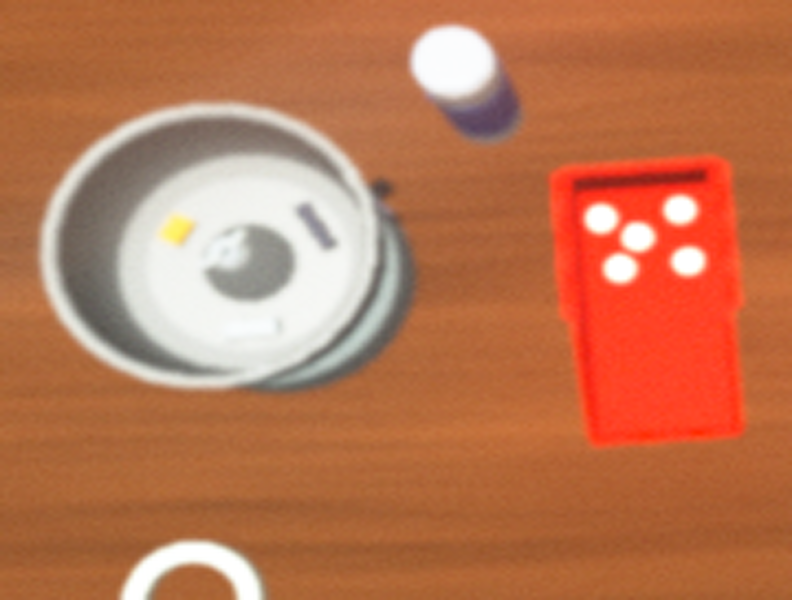

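View pics/cropb.png

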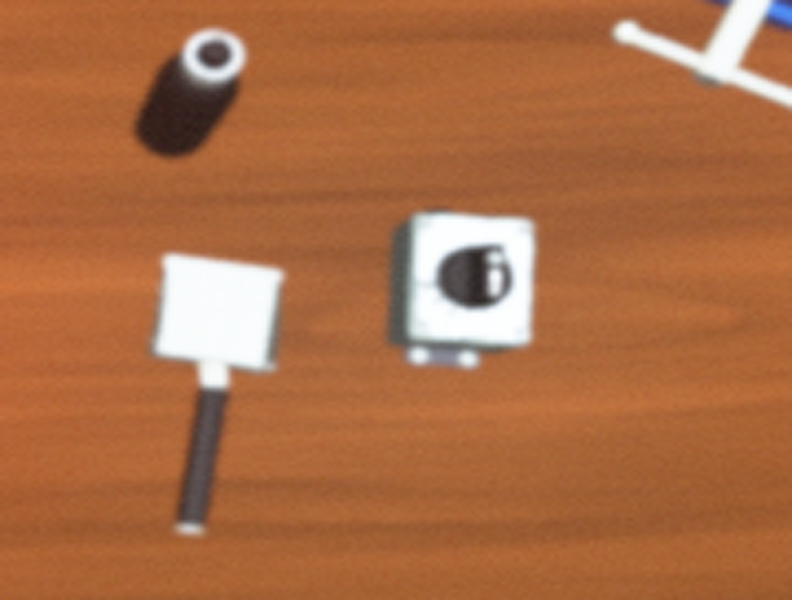

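```bash
python3 - <<'E'
from h import *
i=arm.camera_info("top"); im=cv2.imread("pics/top0.png"); 
def A(u,v,x0,y0,z): 
    p=ray(i,(x0+u/4.4-.4,y0+v/3.75-.4),z); return p.round(1)
print("lip",A(590,443,150,120,28),A(742,437,150,120,28))
print("back",A(551,168,150,120,80),A(729,158,150,120,80))
print("nose",A(165,256,330,120,0),A(284,273,330,120,0))
print("backw",A(152,355,330,120,40),A(275,370,330,120,40))
print("hend",A(191,527,330,120,62),"hfront",A(215,362,330,120,62))
print("rim",A(40,248,150,120,176),A(380,248,150,120,176),A(215,102,150,120,176),A(215,388,150,120,176))
print("box",A(413,213,330,120,65),A(534,220,330,120,65),A(529,346,330,120,65),A(408,342,330,120,65))
print("bottle",ray(i,(378.2,134.4),205),"can",ray(i,(252.6,136.5),150),"tape",ray(i,(193.4,280.2),22))
j=arm.camera_info("wrist"); print(j)
s=cv2.imread("pics/scene0.png")
cv2.imwrite("pics/sc_a.png",cv2.resize(s[170:330,140:320],None,fx=4.4,fy=3.75,interpolation=2))
E
```

```text
lip [466.2  65.3  28. ] [467.9 -38.8  28. ]
back [679.9  82.5  80. ] [683.9 -36.9  80. ]
nose [ 615.4 -196.4    0. ] [ 598.3 -279.8    0. ]
backw [ 528.4 -178.    40. ] [ 513.8 -260.5   40. ]
hend [ 392.6 -194.2   62. ] hfront [ 519.3 -216.6   62. ]
rim [607.4 382.7 176. ] [600.7 175.7 176. ] [711.  277.3 176. ] [504.2 274.7 176. ]
box [ 632.6 -354.8   65. ] [ 624.4 -434.9   65. ] [ 525.  -423.7   65. ] [ 530.6 -344.4   65. ]
bottle [ 718.91416619 -203.17219475  205.        ] can [743.54536213 134.99306397 150.        ] tape [347.77571569 338.85589345  22.        ]
{'vfov': 71.01598943445836, 'cx': 318.5206791166466, 'cy': 199.3979176013779, 'R': array([[ 0.2286155 ,  0.97351624, -0.00103857],
       [ 0.9450396 , -0.2216718 ,  0.24033679],
       [ 0.23374155, -0.0559262 , -0.97068901]]), 't': array([-623.71293618,  -29.91715125,  388.79966227])}
```

View pics/sc_a.png

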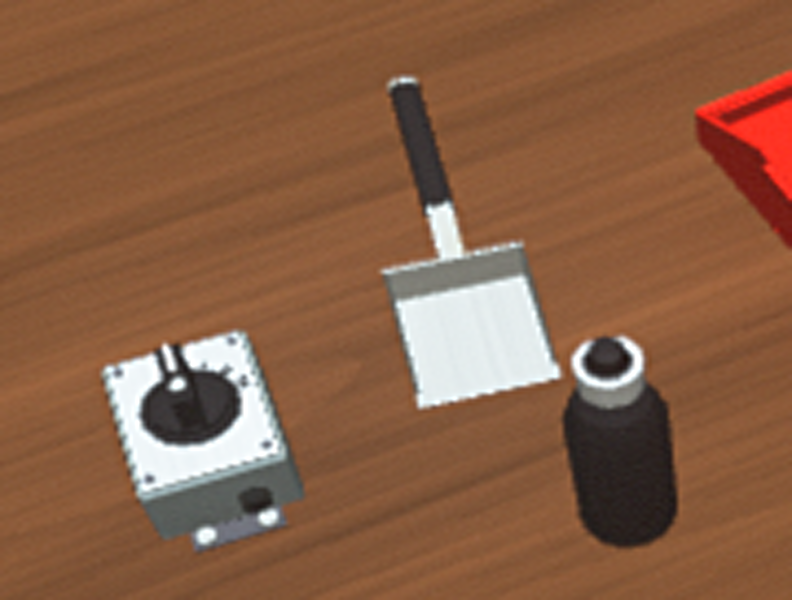

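```bash
cat >> h.py <<'E'
def Rt(yaw,pitch=0,roll=0):
    """tool orientation: x down, z along heading yaw (deg), pitch>0 = nose(z) up"""
    z=np.array([np.cos(np.radians(yaw)),np.sin(np.radians(yaw)),0]);x=np.array([0,0,-1.]);y=np.cross(z,x)
    R=np.column_stack([x,y,z]); 
    return Ro.from_rotvec(-np.radians(pitch)*np.cross([0,0,1],z)) * Ro.from_matrix(R)
def go(T,R):
    s,p,r=st(); d=r.inv().apply(np.array(T)-p)/1000; t=np.degrees((r.inv()*R).as_rotvec())
    print("turn",t.round(2),"shift",d.round(4),"dist",np.linalg.norm(d).round(3),"ang",np.linalg.norm(t).round(1))
def show():
    s,p,r=st(); m=r.as_matrix(); zz=m[:,2]
    print("t",round(s["t"],2),"p",p.round(1),"yaw",np.degrees(np.arctan2(zz[1],zz[0])).round(2),"pitch",np.degrees(np.arcsin(zz[2])).round(2),"yz",m[2,1].round(3),"F",np.round(s["ft_force"],1),"M",np.round(s["torque"],2),"gap",round(s["finger_gap"],1),"q",np.round(s["joint_pos"],2))
E
python3 - <<'E'
from h import *
show(); s,p,r=st(); print(r.as_matrix().round(3))
go([500,15,250],Rt(-11.7))
E
```

```text
t 0.1 p [143.5 607.9 243.9] yaw -13.28 pitch 0.01 yz -0.001 F [-0.9  0.7  0.5] M [-0.03 -0.01 -0.01] gap 88.1 q [-1.41  0.41 -0.01  1.6   0.01  1.13 -0.08]
[[-0.     0.23   0.973]
 [-0.001  0.973 -0.23 ]
 [-1.    -0.001  0.   ]]
turn [-1.58  0.01  0.08] shift [-0.0054 -0.4952  0.4831] dist 0.692 ang 1.6
```

>>> apply_moves:
  moves: "-0.5 0 0 0 -0.036 0.035 1; -1 0 0 0 -0.072 0.07 1; -1.6 0 0 0 -0.107 0.104 1; -1.6 0 0 0 -0.143 0.139 1; -1.6 0 0 0 -0.178 0.174 1"

```text
t: 0.6
tool_pos: [272.7, 393.0, 244.4]
ee_rot: [0.16, 1.565, -0.16]
ft_force: [1.3, 0.1, -0.3]
finger_gap: 87.6
```

>>> apply_moves:
  moves: "0 0 0 0 -0.036 0.035 1; 0 0 0 0 -0.072 0.07 1; 0 0 0 0 -0.107 0.104 1; 0 0 0 0 -0.143 0.139 1; 0 0 0 0 -0.178 0.174 1"

```text
t: 1.1
tool_pos: [406.9, 183.5, 244.7]
ee_rot: [0.16, 1.565, -0.16]
ft_force: [-0.1, -0.1, 1.2]
finger_gap: 87.8
```

```bash
python3 - <<'E'
from h import *
show(); go([500,15,250],Rt(-11.7))
E
```

```text
t 1.1 p [406.9 183.5 244.7] yaw -11.68 pitch 0.0 yz 0.0 F [-0.1 -0.1  1.2] M [-0.02 -0.07  0.02] gap 87.8 q [-0.79  0.1   0.28  2.02 -0.03  1.03  0.87]
turn [ 0.02  0.   -0.02] shift [-0.0053 -0.1462  0.1253] dist 0.193 ang 0.0
```

>>> apply_moves:
  moves: "0 0 0 0 -0.036 0.031 1; 0 0 0 0 -0.072 0.062 1; 0 0 0 0 -0.109 0.094 1; 0 0 0 0 -0.13 0.114 1; 0 0 0 0 -0.13 0.114 1"

```text
t: 1.6
tool_pos: [493.0, 30.9, 244.5]
ee_rot: [0.164, 1.564, -0.166]
ft_force: [-0.1, -0.5, 0.1]
finger_gap: 87.5
```

```bash
python3 - <<'E'
from h import *
show(); j=arm.camera_info("wrist"); im=arm.camera("wrist"); cv2.imwrite("pics/w1.png",im); np.save("w1.npy",j)
E
```

```text
t 1.6 p [493.   30.9 244.5] yaw -12.05 pitch 0.06 yz -0.002 F [-0.1 -0.5  0.1] M [ 0.   -0.01 -0.  ] gap 87.5 q [-0.54  0.19  0.43  1.93 -0.09  1.04  1.3 ]
```

View pics/w1.png

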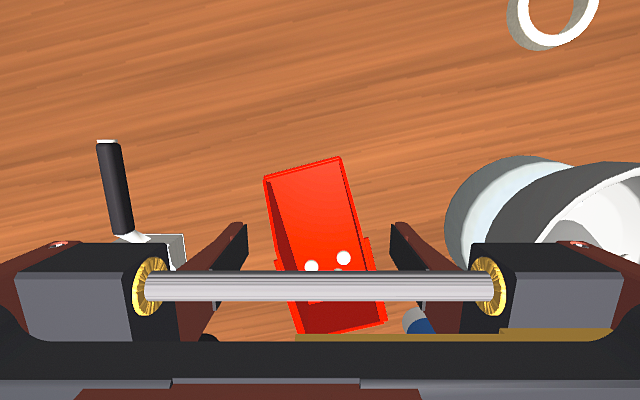

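```bash
python3 - <<'E'
import cv2
im=cv2.imread("pics/w1.png"); cv2.imwrite("pics/w1c.png",cv2.resize(im[145:345,245:405],None,fx=3.75*1.0,fy=3,interpolation=2))
cv2.imwrite("pics/w1s.png",cv2.resize(im[120:290,80:240],None,fx=4,fy=3.5,interpolation=2))
E
```

```text
(no output)
```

View pics/w1c.png

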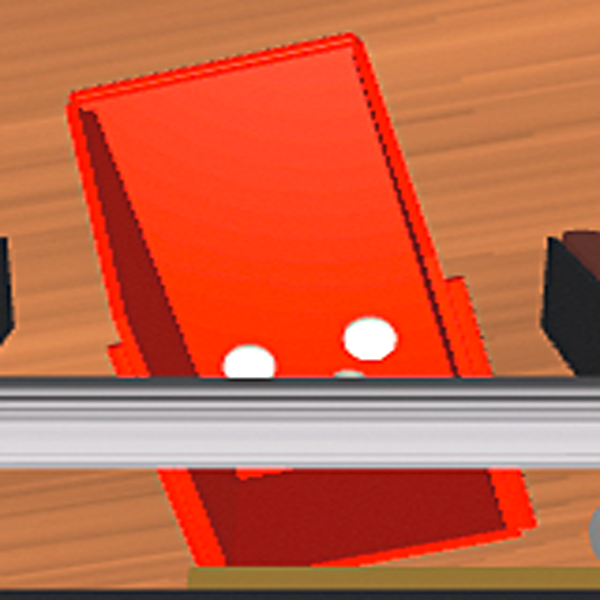

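View pics/w1s.png

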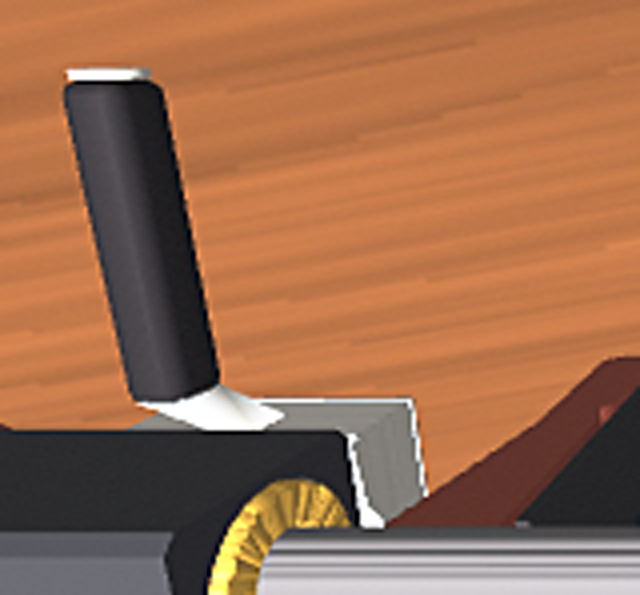

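```bash
python3 - <<'E'
from h import *
j=np.load("w1.npy",allow_pickle=True).item()
def A(u,v,z): return ray(j,(245+u/3.75-.4,145+v/3-.4),z).round(1)
print("lip outer",A(72,95,28),A(355,34,28))
print("floor left",A(105,130,8),A(198,376,8)," right",A(362,75,8),A(460,376,8))
print("back outer",A(520,532,80),"back inner floor?",A(240,478,8),A(285,472,8))
print("back right inner top",A(507,527,80))
def B(u,v,z): return ray(j,(80+u/4-.4,120+v/3.5-.4),z).round(1)
print("handle end",B(66,80,71),B(158,82,71),"front",B(133,400,71),B(218,386,71))
# balls
im=cv2.imread("pics/w1.png");hsv=cv2.cvtColor(im,cv2.COLOR_BGR2HSV)
i=arm.camera_info("top")
for X in [(657.4,-1),(651.8,54.9),(635.4,29.7),(614.5,-5.4),(609.7,42.6)]: print(X,proj(j,(*X,18)).round(1))
print([ray(j,p,18).round(1) for p in [(311,267),(343.7,258)]])
E
```

```text
lip outer [471.1 -37.2  28. ] [465.8  62.5  28. ]
floor left [491.6 -34.1   8. ] [619.1 -28.7   8. ]  right [486.3  62.6   8. ] [640.4  72.3   8. ]
back outer [675.   74.6  80. ] back inner floor? [678.1 -24.8   8. ] [678.6  -6.2   8. ]
back right inner top [671.7  70.7  80. ]
handle end [ 391.5 -198.1   71. ] [ 397.4 -173.6   71. ] front [ 495.8 -220.8   71. ] [ 496.3 -194.2   71. ]
(657.4, -1) [321.1 292.9]
(651.8, 54.9) [357.9 282.5]
(635.4, 29.7) [338.8 275.8]
(614.5, -5.4) [312.  267.4]
(609.7, 42.6) [344.2 258.1]
[array([613.5,  -6.6,  18. ]), array([609.5,  41.9,  18. ])]
```

```bash
python3 - <<'E'
from h import *
show(); go([476.7,-211.1,130],Rt(-11.8));go([476.7,-211.1,63],Rt(-11.8))
E
```

```text
t 1.65 p [492.   33.4 244.3] yaw -11.91 pitch -0.02 yz -0.001 F [-0.2  0.8 -0.5] M [0.06 0.05 0.02] gap 87.9 q [-0.54  0.19  0.43  1.93 -0.09  1.04  1.29]
turn [-0.11 -0.02  0.05] shift [ 0.1145 -0.2423  0.0355] dist 0.27 ang 0.1
turn [-0.11 -0.02  0.05] shift [ 0.1815 -0.2422  0.0355] dist 0.305 ang 0.1
```

>>> apply_moves:
  moves: "0 0 0 0.015 -0.045 0.007 1; 0 0 0 0.03 -0.09 0.014 1; 0 0 0 0.05 -0.135 0.021 1; 0 0 0 0.07 -0.18 0.028 1; 0 0 0 0.09 -0.22 0.033 1"

```text
t: 2.15
tool_pos: [479.4, -187.0, 153.9]
ee_rot: [0.159, 1.565, -0.158]
ft_force: [1.2, 0.6, 0.6]
finger_gap: 87.5
```

>>> apply_moves:
  moves: "0 0 0 0.02 -0.022 0.0025 1; 0 0 0 0.025 -0.022 0.0025 1; 0 0 0 0.025 -0.022 0.0025 1"

```text
t: 2.45
tool_pos: [477.0, -207.2, 128.7]
ee_rot: [0.161, 1.567, -0.159]
ft_force: [0.3, 0.3, -0.1]
finger_gap: 87.8
```

```bash
python3 - <<'E'
from h import *
show(); go([476.7,-211.1,63],Rt(-11.8))
cv2.imwrite("pics/w2.png",arm.camera("wrist"))
E
```

```text
t 2.45 p [ 477.  -207.2  128.7] yaw -11.65 pitch -0.15 yz 0.001 F [ 0.3  0.3 -0.1] M [ 0.   -0.02  0.01] gap 87.8 q [-0.08  0.4   0.5   1.99 -0.26  0.81  1.94]
turn [ 0.15 -0.15 -0.06] shift [ 0.0657 -0.0039  0.0006] dist 0.066 ang 0.2
```

View pics/w2.png

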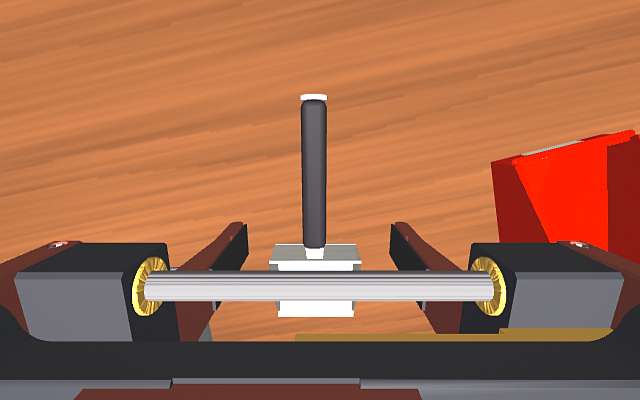

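>>> apply_moves:
  moves: "0 0 0 0.022 -0.002 0 1; 0 0 0 0.044 -0.003 0 1; 0 0 0 0.06 -0.003 0.001 1; 0 0 0 0.065 -0.003 0.001 1; 0 0 0 0.065 -0.003 0.001 1"

```text
t: 3.0
tool_pos: [478.4, -210.6, 64.9]
ee_rot: [0.159, 1.565, -0.158]
ft_force: [0.7, 0.7, 0.3]
finger_gap: 88.0
```

```bash
python3 - <<'E'
from h import *
show(); go([476.7,-211.1,63],Rt(-11.8))
E
```

```text
t 3.0 p [ 478.4 -210.6   64.9] yaw -11.55 pitch -0.01 yz 0.001 F [0.7 0.7 0.3] M [-0.02 -0.04  0.02] gap 88.0 q [-0.02  0.5   0.45  2.03 -0.34  0.68  2.01]
turn [ 0.25 -0.01 -0.04] shift [ 0.0019 -0.0008 -0.0016] dist 0.003 ang 0.2
```

Close with full grip.

>>> apply_moves:
  moves: "0 0 0 0.002 -0.001 -0.001 0; 0 0 0 0.002 -0.001 -0.001 0; 0 0 0 0.002 -0.001 -0.001 0; 0 0 0 0.002 -0.001 -0.001 0; 0 0 0 0.002 -0.001 -0.001 0"
  squeeze: 60

```text
t: 3.5
tool_pos: [476.8, -213.0, 62.9]
ee_rot: [0.16, 1.564, -0.16]
ft_force: [0.2, -0.0, 0.0]
finger_gap: 51.1
```

>>> apply_moves:
  moves: "0 0 0 0 0 0 0; 0 0 0 -0.01 0 -0.005 0; 0 0 0 -0.03 0 -0.02 0; 0 0 0 -0.06 0 -0.04 0; 0 0 0 -0.09 0 -0.06 0"

```text
t: 4.0
tool_pos: [416.5, -200.8, 153.6]
ee_rot: [0.161, 1.566, -0.161]
ft_force: [0.1, -0.0, 1.4]
finger_gap: 11.2
```

```bash
python3 - <<'E'
from h import *
show(); cv2.imwrite("pics/w3.png",arm.camera("wrist"));cv2.imwrite("pics/s3.png",arm.camera("scene"))
E
```

```text
t 4.0 p [ 416.5 -200.8  153.6] yaw -11.71 pitch -0.07 yz -0.0 F [ 0.1 -0.   1.4] M [-0.01  0.02 -0.01] gap 11.2 q [-0.12  0.27  0.55  2.11 -0.19  0.82  1.91]
```

View pics/w3.png

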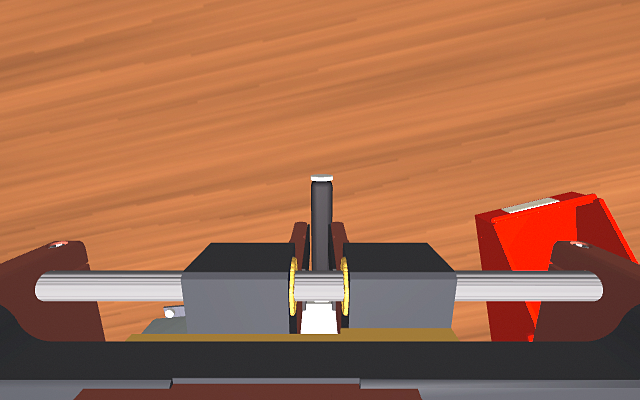

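View pics/s3.png

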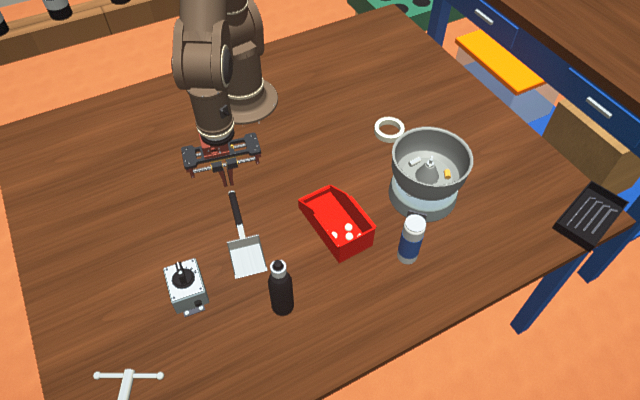

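The fingers were still closing when I lifted, so the scoop stayed put. I'll reopen and go back down.

>>> apply_moves:
  moves: "0 0 0 0 0 0.02 0.5; 0 0 0 0 0 0.04 0.5; 0 0 0 0 0.001 0.06 0.5; 0 0 0 0.03 0.001 0.06 0.5; 0 0 0 0.04 0.001 0.06 0.5"

```text
t: 4.6
tool_pos: [476.2, -211.3, 110.4]
ee_rot: [0.16, 1.568, -0.159]
ft_force: [-0.6, 0.1, 0.2]
finger_gap: 39.8
```

```bash
python3 - <<'E'
from h import *
show(); go([476.7,-211.1,63],Rt(-11.8)); cv2.imwrite("pics/w4.png",arm.camera("wrist"))
E
```

```text
t 4.6 p [ 476.2 -211.3  110.4] yaw -11.64 pitch -0.17 yz 0.0 F [-0.6  0.1  0.2] M [ 0.02 -0.01  0.02] gap 39.8 q [-0.07  0.43  0.5   2.01 -0.29  0.77  1.97]
turn [ 0.16 -0.17 -0.  ] shift [0.0474 0.0003 0.0006] dist 0.047 ang 0.2
```

View pics/w4.png

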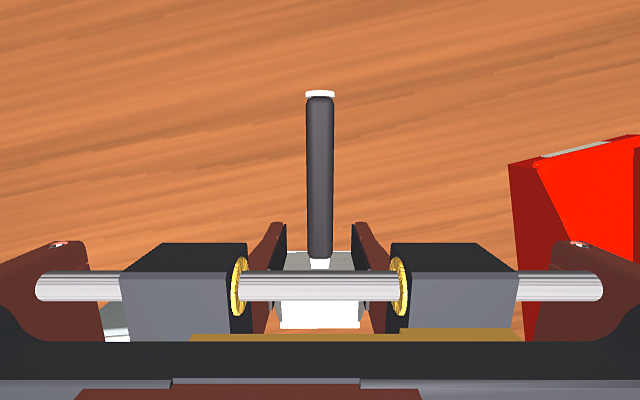

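Handle is centred (col 320, fingers 286–355).

>>> apply_moves:
  moves: "0 0 0 0.02 0 0 0.5; 0 0 0 0.04 0 0.001 0.4; 0 0 0 0.046 0 0.001 0.3; 0 0 0 0.047 0 0.001 0; 0 0 0 0.047 0 0.001 0"
  squeeze: 60

```text
t: 5.15
tool_pos: [477.9, -212.3, 66.2]
ee_rot: [0.16, 1.565, -0.16]
ft_force: [-0.2, 0.9, -1.9]
finger_gap: 17.4
```

>>> apply_moves:
  moves: "0 0 0 0 0 0 0; 0 0 0 0 0 0 0; 0 0 0 0 0 0 0; 0 0 0 0 0 0 0"

```text
t: 5.55
tool_pos: [477.9, -212.1, 66.0]
ee_rot: [0.16, 1.565, -0.16]
ft_force: [-1.4, 1.3, 1.9]
finger_gap: 17.4
```

```bash
python3 - <<'E'
from h import *
show()
E
```

```text
t 5.55 p [ 477.9 -212.1   66. ] yaw -11.68 pitch 0.02 yz 0.0 F [-1.4  1.3  1.9] M [ 0.13  0.26 -0.07] gap 17.4 q [-0.03  0.5   0.46  2.03 -0.35  0.68  2.02]
```

```bash
python3 - <<'E'
from h import *
go([477,-212,100],Rt(-11.7));go([443.1,11.8,170],Rt(2.8))
E
```

```text
turn [ 0.02  0.02 -0.01] shift [-0.034  -0.0001 -0.0009] dist 0.034 ang 0.0
turn [-1.448e+01  2.000e-02 -1.000e-02] shift [-0.104   0.2123 -0.0794] dist 0.249 ang 14.5
```

>>> apply_moves:
  moves: "0 0 0 -0.005 0 0 0; 0 0 0 -0.015 0 0 0; 0 0 0 -0.03 0 0 0; 0 0 0 -0.05 0 0 0; 0 0 0 -0.07 0 0 0"

```text
t: 6.05
tool_pos: [477.7, -212.3, 137.0]
ee_rot: [0.16, 1.565, -0.16]
ft_force: [1.6, -0.8, -2.1]
finger_gap: 17.9
```

```bash
python3 - <<'E'
from h import *
show();go([443.1,11.8,170],Rt(2.8)); cv2.imwrite("pics/s5.png",arm.camera("scene")[100:320,120:440])
E
```

```text
t 6.05 p [ 477.7 -212.3  137. ] yaw -11.7 pitch -0.0 yz -0.0 F [ 1.6 -0.8 -2.1] M [ 0.01  0.04 -0.01] gap 17.9 q [-0.09  0.39  0.52  1.98 -0.26  0.83  1.95]
turn [-1.45e+01 -0.00e+00  1.00e-02] shift [-0.0331  0.2124 -0.0793] dist 0.229 ang 14.5
```

View pics/s5.png

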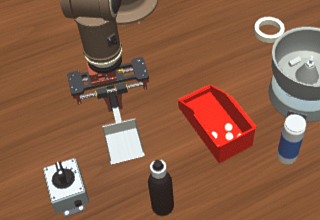

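>>> apply_moves:
  moves: "-1 0 0 -0.02 0.02 -0.01 0; -4 0 0 -0.033 0.06 -0.025 0; -8 0 0 -0.033 0.105 -0.04 0; -12 0 0 -0.033 0.15 -0.056 0; -14.5 0 0 -0.033 0.19 -0.07 0"

```text
t: 6.6
tool_pos: [447.2, -9.8, 169.0]
ee_rot: [-0.04, 1.569, 0.042]
ft_force: [0.7, 1.2, -2.2]
finger_gap: 17.7
```

>>> apply_moves:
  moves: "0 0 0 0 0.01 -0.004 0; 0 0 0 0 0.02 -0.008 0; 0 0 0 0 0.022 -0.009 0"

```text
t: 6.9
tool_pos: [437.3, 9.7, 168.7]
ee_rot: [-0.038, 1.571, 0.039]
ft_force: [0.6, -1.3, -2.3]
finger_gap: 17.5
```

```bash
python3 - <<'E'
from h import *
show();go([443.1,11.8,120],Rt(2.8)); cv2.imwrite("pics/t6.png",cv2.resize(arm.camera("top")[120:320,200:440],None,fx=3,fy=3,interpolation=2))
cv2.imwrite("pics/s6.png",cv2.resize(arm.camera("scene")[100:300,220:460],None,fx=3,fy=3,interpolation=2))
E
```

```text
t 6.9 p [437.3   9.7 168.7] yaw 2.81 pitch -0.01 yz 0.0 F [ 0.6 -1.3 -2.3] M [-0.02  0.09  0.03] gap 17.5 q [-0.5   0.19  0.42  2.14 -0.1   0.83  1.6 ]
turn [ 0.01 -0.01 -0.  ] shift [0.0487 0.0018 0.0059] dist 0.049 ang 0.0
```

View pics/t6.png

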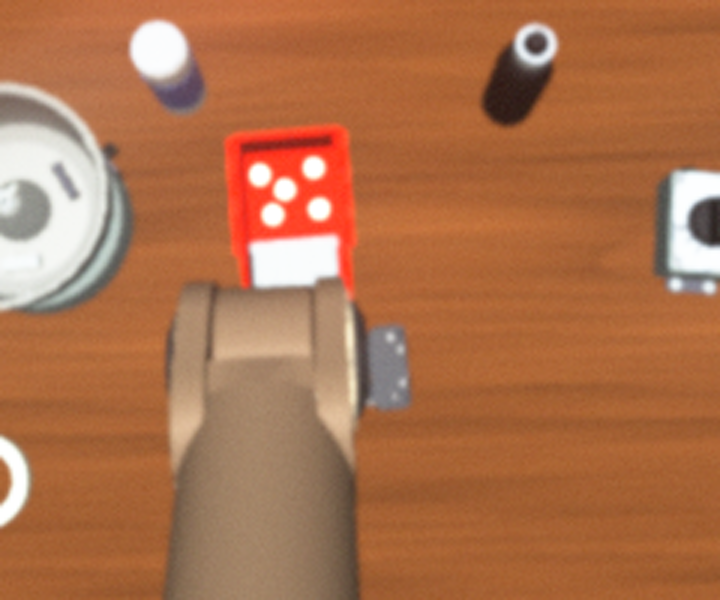

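View pics/s6.png

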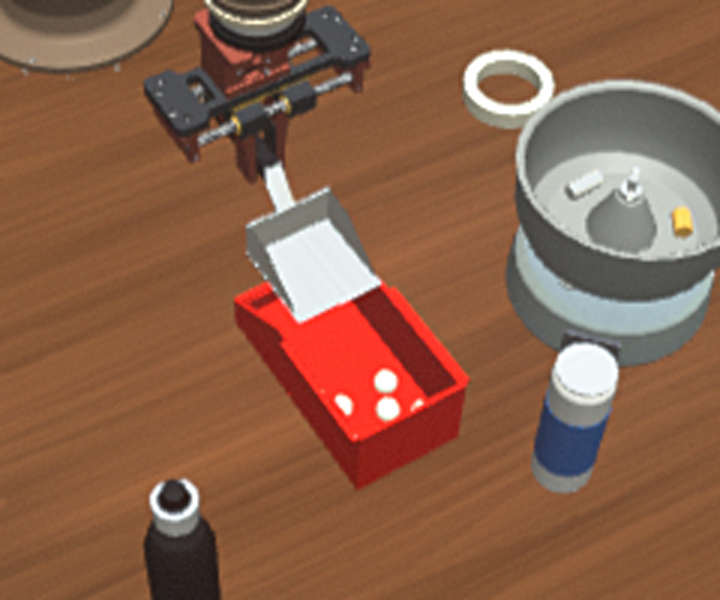

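```bash
python3 - <<'E'
from h import *
i=arm.camera_info("top")
for z in (99,103):
  a,b=[ray(i,(200+u/3-.33,120+v/3-.33),z) for u,v in((250,243),(338,236))]
  print(a.round(1),b.round(1),((a+b)/2).round(1),np.linalg.norm(a-b))
p=st()[1]; d=np.array([np.cos(.049),np.sin(.049)]); print("pred",p[:2]+131.6*d)
E
```

```text
[568.3  58.5  99. ] [572.3 -25.3  99. ] [570.3  16.6  99. ] 83.9367726695857
[567.7  58.1 103. ] [571.7 -25.4 103. ] [569.7  16.4 103. ] 83.60730852550101
pred [569.2233164   15.14897549]
```

```bash
python3 - <<'E'
from h import *
show();go([443.1,11.5,90],Rt(2.8,-2));go([443.1,11.5,79],Rt(2.8,-2))
E
```

```text
t 7.0 p [437.8   8.7 168.7] yaw 2.74 pitch 0.01 yz -0.0 F [ 0.7 -0.3 -3. ] M [ 0.02  0.17 -0.02] gap 17.5 q [-0.5   0.19  0.42  2.14 -0.1   0.83  1.6 ]
turn [-0.06  2.01  0.01] shift [0.0787 0.0026 0.0054] dist 0.079 ang 2.0
turn [-0.06  2.01  0.01] shift [0.0897 0.0026 0.0054] dist 0.09 ang 2.0
```

>>> apply_moves:
  moves: "0 0.5 0 0.015 0.0026 0.005 0; 0 1 0 0.035 0.0026 0.005 0; 0 2 0 0.055 0.0026 0.005 0; 0 2 0 0.07 0.0026 0.005 0; 0 2 0 0.078 0.0026 0.005 0"

```text
t: 7.5
tool_pos: [442.4, 10.8, 89.4]
ee_rot: [-0.038, 1.607, 0.035]
ft_force: [-0.8, -0.4, -1.8]
finger_gap: 17.3
```

>>> apply_moves:
  moves: "0 0 0 0.004 0 0 0; 0 0 0 0.008 0 0 0; 0 0 0 0.01 0 0 0"

```text
t: 7.8
tool_pos: [442.5, 12.2, 80.8]
ee_rot: [-0.039, 1.605, 0.038]
ft_force: [-0.4, -0.1, -2.8]
finger_gap: 17.6
```

```bash
python3 - <<'E'
from h import *
show()
E
```

```text
t 7.8 p [442.5  12.2  80.8] yaw 2.79 pitch -1.96 yz 0.0 F [-0.4 -0.1 -2.8] M [-0.01  0.12  0.01] gap 17.6 q [-0.44  0.37  0.37  2.18 -0.22  0.66  1.7 ]
```

>>> apply_moves:
  moves: "0 0 0 0.002 0 0 0; 0 0 0 0.003 0 0 0; 0 0 0 0.003 0 0 0"

```text
t: 8.1
tool_pos: [442.2, 12.5, 77.9]
ee_rot: [-0.039, 1.605, 0.038]
ft_force: [-2.2, -0.4, 1.6]
finger_gap: 17.6
```

>>> apply_moves:
  moves: "0 0 0 0.001 0 0 0; 0 0 0 0.002 0 0 0; 0 0 0 0.002 0 0 0"

```text
t: 8.4
tool_pos: [441.6, 12.6, 75.9]
ee_rot: [-0.039, 1.606, 0.039]
ft_force: [-5.7, 1.2, 8.2]
finger_gap: 17.6
```

```bash
python3 - <<'E'
from h import *
show()
E
```

```text
t 8.4 p [441.6  12.6  75.9] yaw 2.84 pitch -2.03 yz 0.001 F [-5.7  1.2  8.2] M [0.11 0.42 0.12] gap 17.6 q [-0.43  0.38  0.36  2.18 -0.22  0.65  1.71]
```

>>> apply_moves:
  moves: "0 0 0 -0.001 -0.001 0.008 0; 0 0 0 -0.0015 -0.001 0.02 0; 0 0 0 -0.002 -0.001 0.033 0; 0 0 0 -0.0025 -0.001 0.046 0; 0 0 0 -0.003 -0.001 0.06 0"

```text
t: 8.9
tool_pos: [502.5, 14.5, 76.7]
ee_rot: [-0.039, 1.606, 0.038]
ft_force: [-3.6, 0.1, 3.6]
finger_gap: 17.5
```

```bash
python3 - <<'E'
from h import *
show(); cv2.imwrite("pics/s7.png",cv2.resize(arm.camera("scene")[130:280,280:400],None,fx=4,fy=4,interpolation=2))
cv2.imwrite("pics/t7.png",cv2.resize(arm.camera("top")[140:260,250:350],None,fx=5,fy=5,interpolation=2))
E
```

```text
t 8.9 p [502.5  14.5  76.7] yaw 2.83 pitch -2.02 yz 0.0 F [-3.6  0.1  3.6] M [-0.01  0.39  0.04] gap 17.5 q [-0.4   0.46  0.36  2.04 -0.24  0.72  1.73]
```

View pics/s7.png

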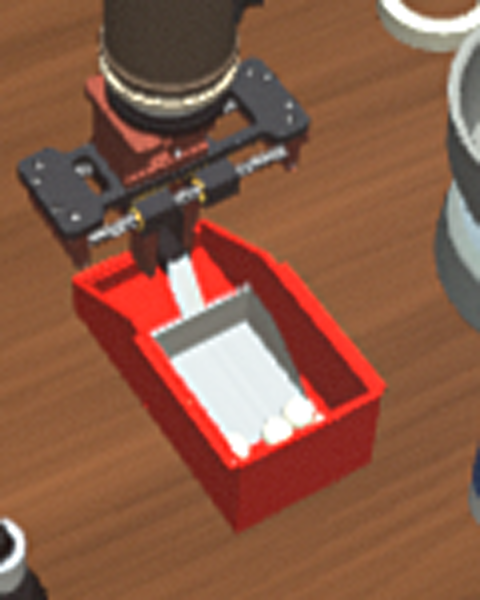

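View pics/t7.png

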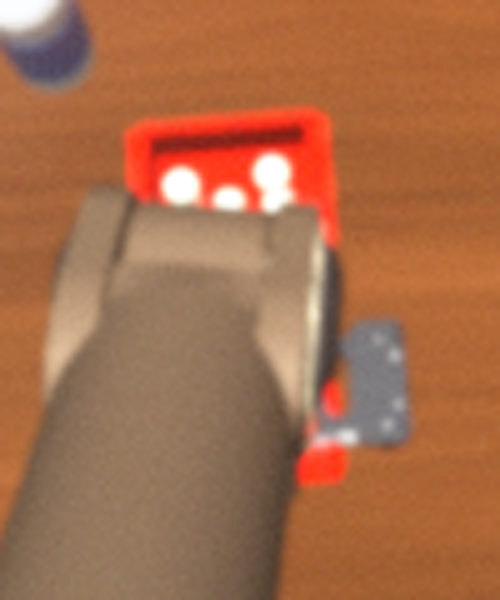

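>>> apply_moves:
  moves: "0 0 0 -0.0005 0 0.012 0; 0 0 0 -0.001 0 0.024 0; 0 0 0 -0.0012 0 0.033 0; 0 0 0 -0.0013 0 0.036 0"

```text
t: 9.4
tool_pos: [537.9, 16.1, 76.5]
ee_rot: [-0.04, 1.607, 0.038]
ft_force: [-7.2, -0.2, 5.6]
finger_gap: 17.4
```

```bash
python3 - <<'E'
from h import *
show(); cv2.imwrite("pics/s8.png",cv2.resize(arm.camera("scene")[130:280,280:400],None,fx=4,fy=4,interpolation=2))
cv2.imwrite("pics/t8.png",cv2.resize(arm.camera("top")[140:260,250:350],None,fx=5,fy=5,interpolation=2))
E
```

```text
t 9.4 p [537.9  16.1  76.5] yaw 2.82 pitch -2.08 yz 0.0 F [-7.2 -0.2  5.6] M [-0.04  1.16  0.01] gap 17.4 q [-0.39  0.51  0.35  1.95 -0.25  0.76  1.73]
```

View pics/s8.png

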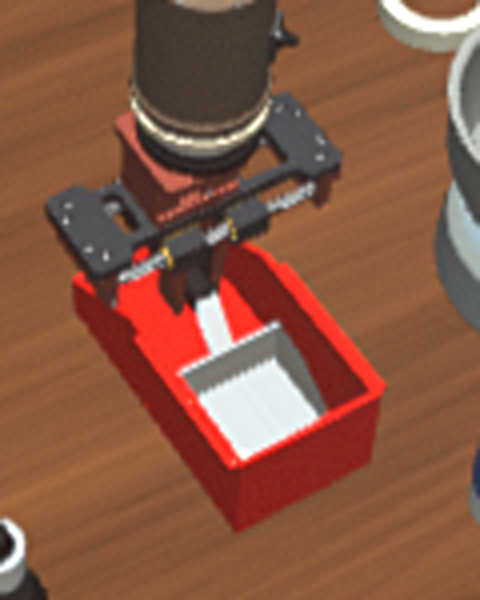

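View pics/t8.png

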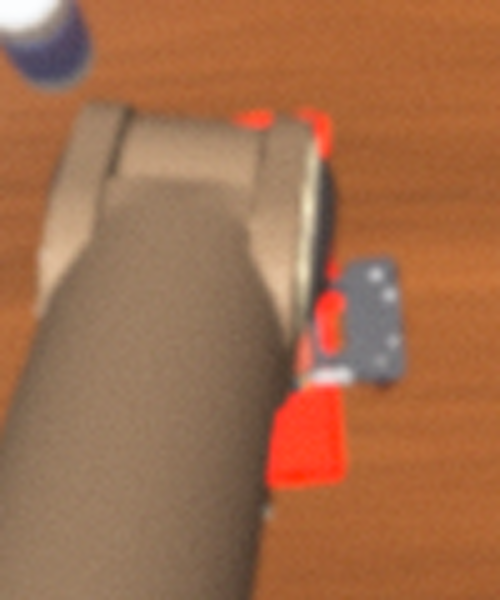

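>>> apply_moves:
  moves: "0 0 0 0 0 0.002 0; 0 0 0 0 0 0.004 0; 0 0 0 0 0 0.004 0"

```text
t: 9.8
tool_pos: [540.2, 16.1, 76.4]
ee_rot: [-0.039, 1.609, 0.038]
ft_force: [-10.1, -1.1, 9.3]
finger_gap: 17.5
```

```bash
python3 - <<'E'
from h import *
show()
s,p,r=st(); 
# planned rotation about heel
h=p+r.apply([66,0,45.6])
for d in (4,8,12,17,22):
    R=Rt(2.8,-2.1+d); T=h-R.apply([66,0,45.6]); T[2]=max(T[2],0); print(d,end=' '); go(T,R)
E
```

```text
t 9.8 p [540.2  16.1  76.4] yaw 2.81 pitch -2.2 yz 0.0 F [-10.1  -1.1   9.3] M [-0.12  1.37  0.02] gap 17.5 q [-0.39  0.51  0.35  1.95 -0.25  0.76  1.73]
4 turn [ 0.01 -4.1  -0.01] shift [ 0.0034  0.     -0.0046] dist 0.006 ang 4.1
8 turn [ 0.01 -8.1  -0.01] shift [ 0.0071  0.     -0.0088] dist 0.011 ang 8.1
12 turn [ 1.00e-02 -1.21e+01 -1.00e-02] shift [ 0.011   0.     -0.0128] dist 0.017 ang 12.1
17 turn [ 1.00e-02 -1.71e+01 -2.00e-02] shift [ 0.0163  0.     -0.0174] dist 0.024 ang 17.1
22 turn [ 1.00e-02 -2.21e+01 -2.00e-02] shift [ 0.022   0.     -0.0215] dist 0.031 ang 22.1
```

>>> apply_moves:
  moves: "0 -3 0 0.001 0 -0.003 0; 0 -7 0 0.003 0 -0.007 0; 0 -10 0 0.003 0 -0.01 0; 0 -13 0 -0.002 0 -0.013 0; 0 -16 0 -0.01 0 -0.016 0"

```text
t: 10.3
tool_pos: [525.7, 15.5, 86.5]
ee_rot: [-0.033, 1.325, 0.042]
ft_force: [-0.0, 0.1, -2.7]
finger_gap: 18.0
```

```bash
python3 - <<'E'
from h import *
show(); cv2.imwrite("pics/s9.png",cv2.resize(arm.camera("scene")[130:280,280:400],None,fx=4,fy=4,interpolation=2))
s,p,r=st(); print(go(p+[0,0,30],Rt(2.8,18)))
E
```

```text
t 10.3 p [525.7  15.5  86.5] yaw 2.82 pitch 14.05 yz -0.0 F [-0.   0.1 -2.7] M [-0.03  0.6  -0.01] gap 18.0 q [-0.41  0.36  0.33  2.2  -0.28  0.36  1.76]
turn [-0.02 -3.82 -0.  ] shift [-0.0291  0.      0.0074] dist 0.03 ang 3.8
None
```

View pics/s9.png

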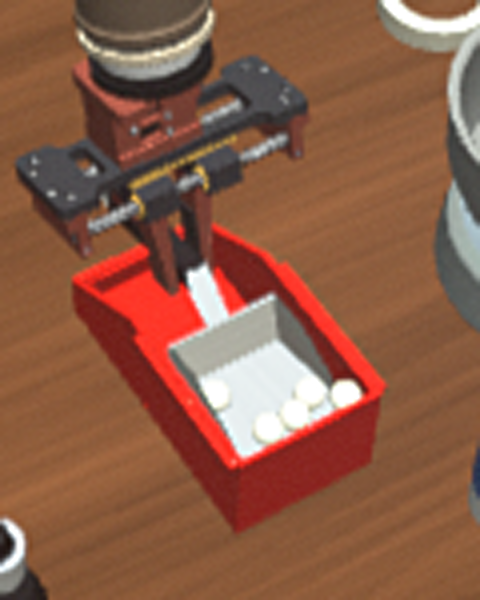

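>>> apply_moves:
  moves: "0 -1 0 -0.005 0 0.001 0; 0 -2 0 -0.01 0 0.002 0; 0 -2 0 -0.01 0 0.002 0; 0 -2 0 -0.01 0 0.002 0"

```text
t: 10.75
tool_pos: [526.3, 15.7, 97.3]
ee_rot: [-0.032, 1.291, 0.042]
ft_force: [0.2, 0.3, -2.4]
finger_gap: 17.6
```

```bash
python3 - <<'E'
from h import *
show(); cv2.imwrite("pics/s10.png",cv2.resize(arm.camera("scene")[130:280,280:400],None,fx=4,fy=4,interpolation=2))
E
```

```text
t 10.75 p [526.3  15.7  97.3] yaw 2.83 pitch 16.0 yz 0.0 F [ 0.2  0.3 -2.4] M [ 0.03  0.6  -0.  ] gap 17.6 q [-0.42  0.33  0.34  2.22 -0.27  0.34  1.75]
```

View pics/s10.png

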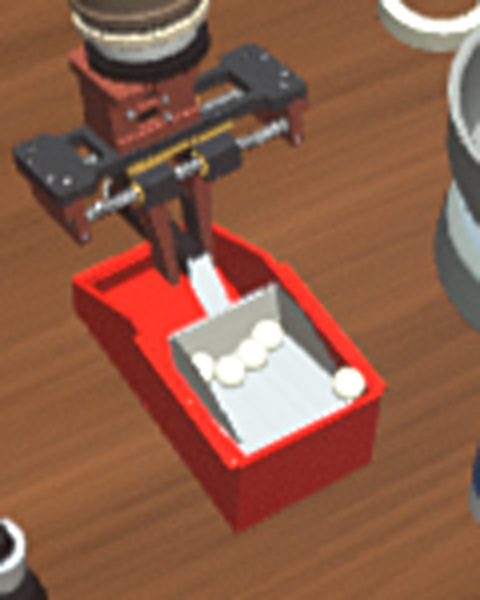

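```bash
python3 - <<'E'
from h import *
s,p,r=st(); go(p+[-30,-1.5,0],Rt(2.8,16))
E
```

```text
turn [ 0.03 -0.01 -0.01] shift [-0.0083 -0.     -0.0289] dist 0.03 ang 0.0
```

>>> apply_moves:
  moves: "0 0 0 -0.001 0 -0.004 0; 0 0 0 -0.003 0 -0.011 0; 0 0 0 -0.005 0 -0.019 0; 0 0 0 -0.007 0 -0.025 0; 0 0 0 -0.008 0 -0.028 0"

```text
t: 11.3
tool_pos: [495.8, 14.1, 97.1]
ee_rot: [-0.032, 1.292, 0.042]
ft_force: [0.1, -0.1, -3.3]
finger_gap: 17.8
```

```bash
python3 - <<'E'
from h import *
show(); cv2.imwrite("pics/s11.png",cv2.resize(arm.camera("scene")[130:280,280:400],None,fx=4,fy=4,interpolation=2))
cv2.imwrite("pics/t11.png",cv2.resize(arm.camera("top")[140:260,250:350],None,fx=5,fy=5,interpolation=2))
E
```

```text
t 11.3 p [495.8  14.1  97.1] yaw 2.82 pitch 15.96 yz 0.0 F [ 0.1 -0.1 -3.3] M [-0.06  0.61 -0.03] gap 17.8 q [-0.44  0.29  0.35  2.29 -0.26  0.31  1.74]
```

View pics/s11.png

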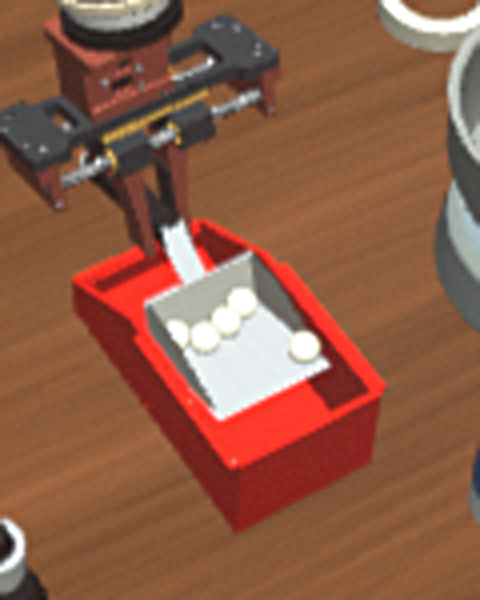

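View pics/t11.png

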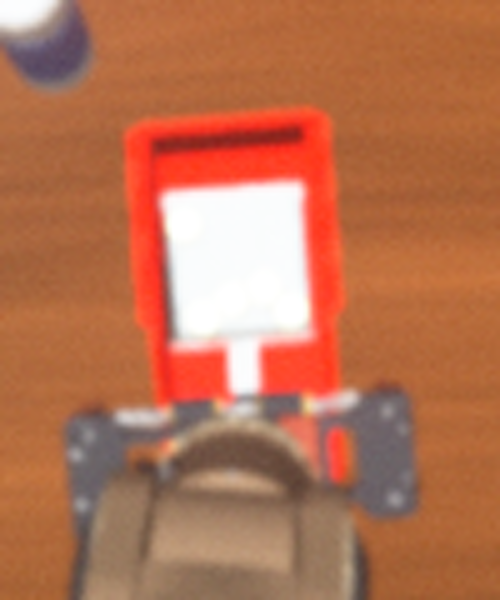

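>>> apply_moves:
  moves: "0 0 0 0 0 0 0; 0 -1 0 -0.003 0 0.001 0; 0 -2 0 -0.006 0 0.002 0; 0 -2 0 -0.008 0 0.002 0"

```text
t: 11.8
tool_pos: [496.3, 14.0, 105.6]
ee_rot: [-0.031, 1.256, 0.042]
ft_force: [0.5, 0.5, -3.3]
finger_gap: 17.3
```

```bash
python3 - <<'E'
from h import *
show(); cv2.imwrite("pics/s12.png",cv2.resize(arm.camera("scene")[130:280,280:400],None,fx=4,fy=4,interpolation=2))
E
```

```text
t 11.8 p [496.3  14.  105.6] yaw 2.81 pitch 18.04 yz 0.0 F [ 0.5  0.5 -3.3] M [ 0.02  0.75 -0.01] gap 17.3 q [-0.46  0.26  0.36  2.31 -0.25  0.28  1.73]
```

View pics/s12.png

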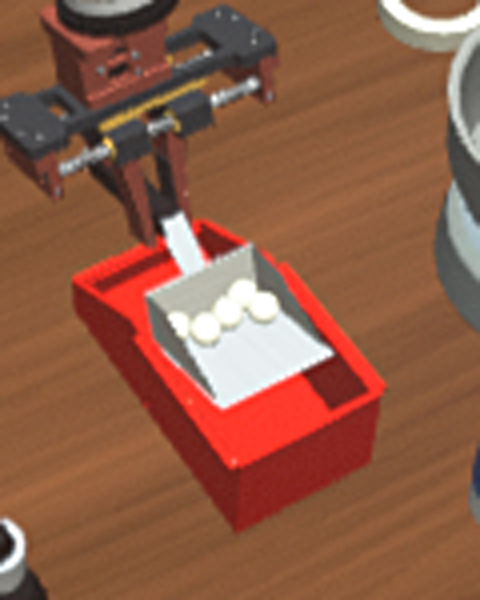

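```bash
cat >> h.py <<'E'
NO=np.array([66,0,131.6])
def nose_go(N,yaw,pitch):
    R=Rt(yaw,pitch); T=np.array(N)-R.apply(NO); print(T.round(1),end=' '); go(T,R)
E
python3 - <<'E'
from h import *
go([480,13.5,295],Rt(2.8,18)); nose_go([552.5,253.9,272],24.7,18)
E
```

```text
turn [ 0.    0.03 -0.02] shift [-0.1849  0.0003  0.0429] dist 0.19 ang 0.0
[420.3 193.1 294.1] turn [-20.82   0.03   6.75] shift [-0.1998  0.1826 -0.0057] dist 0.271 ang 21.9
```

>>> apply_moves:
  moves: "0 0 0 -0.008 0 0.001 0; 0 0 0 -0.026 0 0.005 0; 0 0 0 -0.05 0 0.011 0; 0 0 0 -0.076 0 0.017 0; 0 0 0 -0.102 0 0.023 0"

```text
t: 12.35
tool_pos: [486.6, 13.2, 210.8]
ee_rot: [-0.031, 1.257, 0.042]
ft_force: [0.5, 0.6, -2.7]
finger_gap: 17.8
```

>>> apply_moves:
  moves: "0 0 0 -0.026 0 0.006 0; 0 0 0 -0.052 0 0.012 0; 0 0 0 -0.072 0 0.017 0; 0 0 0 -0.083 0 0.02 0; 0 0 0 -0.083 0 0.02 0"

```text
t: 12.85
tool_pos: [481.0, 13.1, 296.7]
ee_rot: [-0.029, 1.253, 0.043]
ft_force: [0.1, 0.3, -3.6]
finger_gap: 17.7
```

```bash
python3 - <<'E'
from h import *
show(); nose_go([552.5,253.9,272],24.7,18)
cv2.imwrite("pics/s13.png",cv2.resize(arm.camera("scene")[100:280,220:400],None,fx=3,fy=3,interpolation=2))
E
```

```text
t 12.85 p [481.   13.1 296.7] yaw 2.76 pitch 18.2 yz 0.001 F [ 0.1  0.3 -3.6] M [ 0.03  0.65 -0.05] gap 17.7 q [-0.66 -0.11  0.48  2.12  0.12  0.81  1.37]
[420.3 193.1 294.1] turn [-20.85   0.21   6.73] shift [-0.0135  0.1827 -0.0502] dist 0.19 ang 21.9
```

View pics/s13.png

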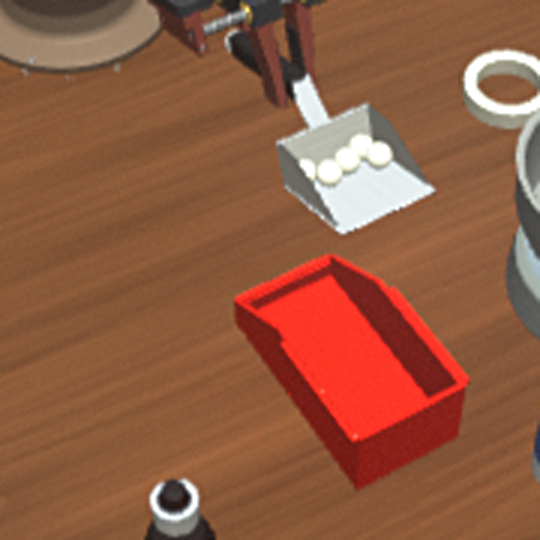

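>>> apply_moves:
  moves: "-1 0 0.3 -0.001 0.008 -0.002 0; -3 0 1 -0.002 0.025 -0.007 0; -5.5 0 1.8 -0.004 0.047 -0.013 0; -8 0 2.6 -0.006 0.07 -0.019 0; -10.6 0 3.4 -0.007 0.093 -0.025 0"

```text
t: 13.4
tool_pos: [448.8, 107.5, 293.4]
ee_rot: [-0.157, 1.25, 0.215]
ft_force: [0.1, 0.1, -2.3]
finger_gap: 17.6
```

```bash
python3 - <<'E'
from h import *
show(); nose_go([552.5,253.9,272],24.7,18)
E
```

```text
t 13.4 p [448.8 107.5 293.4] yaw 14.28 pitch 17.98 yz -0.001 F [ 0.1  0.1 -2.3] M [-0.15  0.63  0.03] gap 17.6 q [-0.76 -0.13  0.36  2.15  0.13  0.81  1.35]
[420.3 193.1 294.1] turn [-9.91 -0.02  3.26] shift [-0.0028  0.09   -0.006 ] dist 0.09 ang 10.4
```

>>> apply_moves:
  moves: "-2.6 0 0.8 -0.001 0.023 -0.001 0; -5.2 0 1.6 -0.002 0.046 -0.003 0; -7.7 0 2.4 -0.002 0.068 -0.004 0; -9.3 0 3 -0.003 0.083 -0.006 0; -9.9 0 3.3 -0.003 0.09 -0.006 0"

```text
t: 13.9
tool_pos: [421.1, 192.2, 294.4]
ee_rot: [-0.269, 1.237, 0.371]
ft_force: [-0.6, -1.1, -3.1]
finger_gap: 17.5
```

```bash
python3 - <<'E'
from h import *
show(); 
N=[552.5,253.9]
for z,p in ((240,9),(210,3),(195,-3),(190,-10),(185,-18),(180,-26),(178,-35)): nose_go(N+[z],24.7,p)
cv2.imwrite("pics/s14.png",cv2.resize(arm.camera("scene")[80:260,320:500],None,fx=3,fy=3,interpolation=2))
cv2.imwrite("pics/t14.png",cv2.resize(arm.camera("top")[110:260,150:350],None,fx=4,fy=4,interpolation=2))
E
```

```text
t 13.9 p [421.1 192.2 294.4] yaw 24.56 pitch 17.98 yz 0.001 F [-0.6 -1.1 -3.1] M [-0.24  0.67  0.02] gap 17.5 q [-0.85 -0.12  0.27  2.14  0.11  0.81  1.35]
[425.  195.3 284.6] turn [-0.13  8.98 -0.01] shift [0.0108 0.0011 0.0016] dist 0.011 ang 9.0
[430.  197.5 269. ] turn [-0.13 14.98 -0.02] shift [0.0273 0.0011 0.0019] dist 0.027 ang 15.0
[436.2 200.4 267.8] turn [-0.13 20.98 -0.03] shift [0.0306 0.0011 0.0081] dist 0.032 ang 21.0
[445.2 204.5 277.8] turn [-0.13 27.98 -0.03] shift [0.0241 0.0011 0.0206] dist 0.032 ang 28.0
[457.3 210.1 288.4] turn [-0.12 35.98 -0.04] shift [0.0182 0.0012 0.0366] dist 0.041 ang 36.0
[471.3 216.6 297. ] turn [-0.12 43.98 -0.05] shift [0.0148 0.0012 0.0539] dist 0.056 ang 44.0
[489.  224.7 307.5] turn [-0.12 52.98 -0.06] shift [0.0107 0.0013 0.0756] dist 0.076 ang 53.0
```

View pics/s14.png

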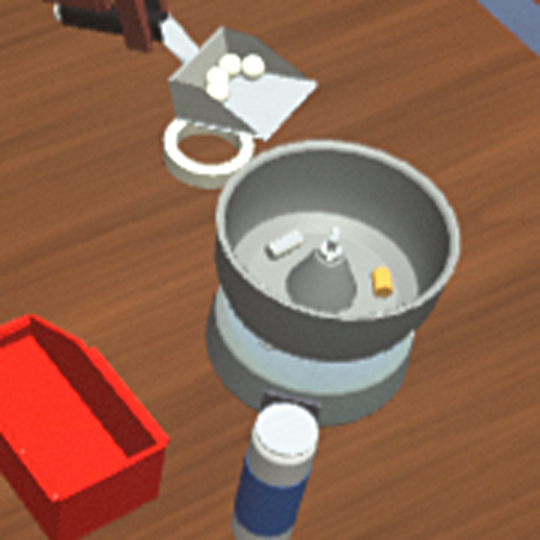

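View pics/t14.png

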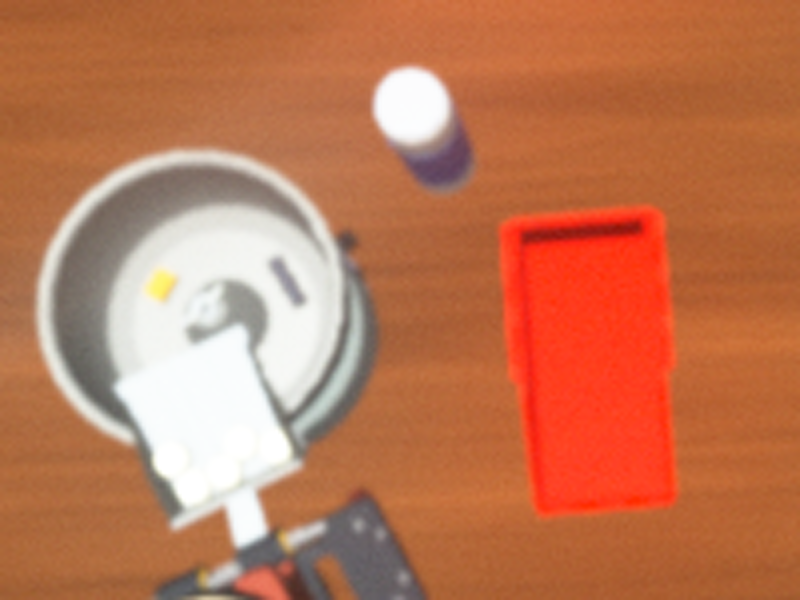

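>>> apply_moves:
  moves: "0 8 0 0.01 0.001 0.0015 0; 0 15 0 0.027 0.001 0.002 0; 0 21 0 0.0306 0.001 0.008 0; 0 28 0 0.024 0.001 0.0206 0; 0 36 0 0.018 0.001 0.0366 0"

```text
t: 14.5
tool_pos: [458.9, 207.5, 289.7]
ee_rot: [-0.399, 1.856, 0.29]
ft_force: [-0.1, -0.5, -1.9]
finger_gap: 17.5
```

```bash
python3 - <<'E'
from h import *
show(); N=[552.5,253.9]
for z,p in ((180,-26),(176,-33),(176,-38)): nose_go(N+[z],24.7,p)
cv2.imwrite("pics/s15.png",cv2.resize(arm.camera("scene")[80:260,320:500],None,fx=3,fy=3,interpolation=2))
E
```

```text
t 14.5 p [458.9 207.5 289.7] yaw 24.31 pitch -18.2 yz 0.001 F [-0.1 -0.5 -1.9] M [ 0.21 -0.33  0.04] gap 17.5 q [-0.78  0.37  0.37  1.62 -0.13  1.49  1.62]
[471.3 216.6 297. ] turn [-0.35  7.8  -0.19] shift [-0.0117  0.0031  0.012 ] dist 0.017 ang 7.8
[484.9 222.8 303. ] turn [-0.34 14.8  -0.21] shift [-0.022   0.0032  0.0243] dist 0.033 ang 14.8
[495.2 227.5 309. ] turn [-0.33 19.8  -0.22] shift [-0.0313  0.0033  0.0332] dist 0.046 ang 19.8
```

View pics/s15.png

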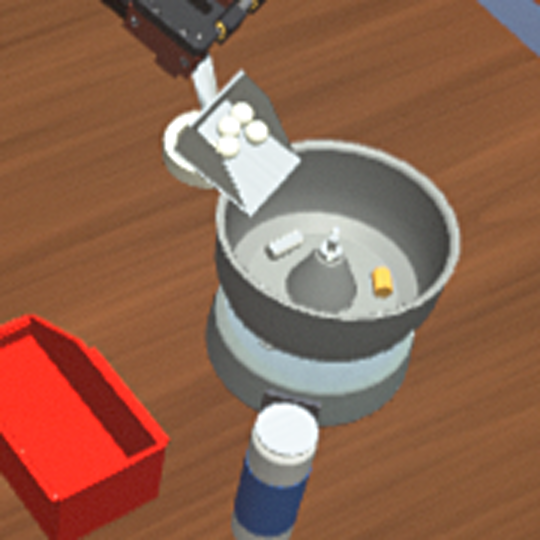

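>>> apply_moves:
  moves: "0 3 0 -0.004 0.002 0.005 0; 0 6 0 -0.009 0.003 0.009 0; 0 8 0 -0.012 0.003 0.012 0; 0 8 0 -0.012 0.003 0.012 0"

```text
t: 14.95
tool_pos: [472.0, 216.9, 295.3]
ee_rot: [-0.429, 1.989, 0.267]
ft_force: [0.6, -0.4, -2.4]
finger_gap: 17.7
```

```bash
python3 - <<'E'
from h import *
show(); 
cv2.imwrite("pics/s16.png",cv2.resize(arm.camera("scene")[80:260,320:500],None,fx=3,fy=3,interpolation=2))
E
```

```text
t 14.95 p [472.  216.9 295.3] yaw 24.3 pitch -26.01 yz -0.001 F [ 0.6 -0.4 -2.4] M [ 0.28 -0.5   0.02] gap 17.7 q [-0.75  0.49  0.37  1.48 -0.15  1.66  1.64]
```

View pics/s16.png

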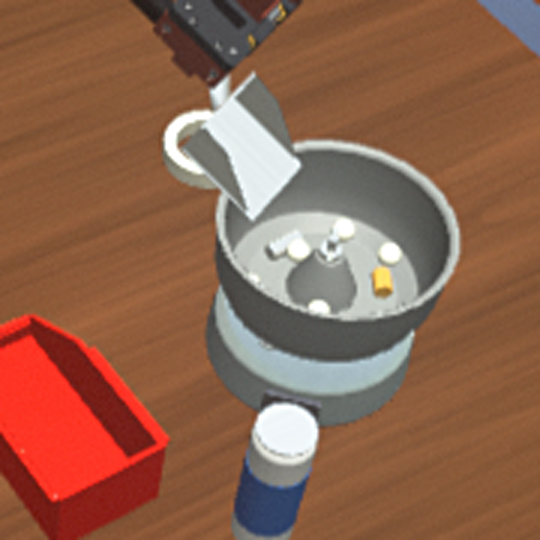

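```bash
python3 - <<'E'
from h import *
go([430,195,310],Rt(22,0)); go([477.9,-212,300],Rt(-11.7))
E
```

```text
turn [  2.26 -25.94   0.56] shift [ 0.0075 -0.0027 -0.0484] dist 0.049 ang 26.0
turn [ 35.38 -25.07   8.18] shift [ 0.0709 -0.3933 -0.1553] dist 0.429 ang 44.1
```

>>> apply_moves:
  moves: "0 -6 0 -0.005 -0.001 -0.012 0; 1 -13 0 -0.004 -0.001 -0.025 0; 2 -20 0.5 0 -0.002 -0.04 0; 2.3 -26 0.5 0.007 -0.003 -0.048 0; 2.3 -26 0.5 0.007 -0.003 -0.048 0"

```text
t: 15.5
tool_pos: [426.8, 192.9, 312.0]
ee_rot: [-0.298, 1.546, 0.304]
ft_force: [0.3, -0.0, -1.8]
finger_gap: 17.6
```

```bash
python3 - <<'E'
from h import *
show(); go([477.9,-212,250],Rt(-11.7)); go([450,0,310],Rt(4))
E
```

```text
t 15.5 p [426.8 192.9 312. ] yaw 21.98 pitch 0.26 yz 0.003 F [ 0.3 -0.  -1.8] M [ 0.02  0.11 -0.09] gap 17.6 q [-0.87  0.07  0.37  1.89 -0.03  1.19  1.46]
turn [33.69  0.2  -0.25] shift [ 0.0603 -0.3948 -0.1044] dist 0.413 ang 33.7
turn [17.99  0.23 -0.22] shift [ 0.0011 -0.1876 -0.0507] dist 0.194 ang 18.0
```

>>> apply_moves:
  moves: "2 0 0 0.002 -0.024 -0.006 0; 5.5 0 0 0.008 -0.066 -0.017 0; 9.5 0 0 0.015 -0.11 -0.029 0; 13.5 0 0 0.023 -0.155 -0.041 0; 17 0 0 0.03 -0.2 -0.053 0"

```text
t: 16.0
tool_pos: [456.1, -12.7, 281.1]
ee_rot: [-0.066, 1.569, 0.066]
ft_force: [1.4, 1.0, -2.1]
finger_gap: 17.7
```

```bash
python3 - <<'E'
from h import *
show(); go([477.9,-212,200],Rt(-11.7))
E
```

```text
t 16.0 p [456.1 -12.7 281.1] yaw 4.82 pitch 0.03 yz -0.0 F [ 1.4  1.  -2.1] M [0.06 0.03 0.03] gap 17.7 q [-0.62  0.07  0.58  1.96 -0.04  1.12  1.64]
turn [16.52  0.03  0.  ] shift [ 0.0811 -0.2005  0.0049] dist 0.216 ang 16.5
```

>>> apply_moves:
  moves: "4 0 0 0.015 -0.042 0.001 0; 8 0 0 0.03 -0.087 0.002 0; 12 0 0 0.05 -0.132 0.003 0; 15.5 0 0 0.07 -0.175 0.004 0; 16.5 0 0 0.08 -0.195 0.005 0"

```text
t: 16.5
tool_pos: [476.9, -208.9, 199.9]
ee_rot: [0.16, 1.566, -0.165]
ft_force: [0.6, -0.4, -2.2]
finger_gap: 17.4
```

```bash
python3 - <<'E'
from h import *
show(); go([477.9,-212,85],Rt(-11.7)); go([477.9,-212,66],Rt(-11.7))
E
```

```text
t 16.5 p [ 476.9 -208.9  199.9] yaw -11.86 pitch -0.06 yz -0.003 F [ 0.6 -0.4 -2.2] M [0.1  0.15 0.02] gap 17.4 q [-0.26  0.33  0.73  1.94 -0.26  0.97  1.95]
turn [-0.16 -0.07  0.17] shift [ 0.1149 -0.0025  0.0017] dist 0.115 ang 0.2
turn [-0.16 -0.07  0.17] shift [ 0.1339 -0.0024  0.0018] dist 0.134 ang 0.2
```

>>> apply_moves:
  moves: "0 0 0 0.025 0 0.001 0; 0 0 0 0.06 0 0.001 0; 0 0 0 0.09 0 0.001 0; 0 0 0 0.11 0 0.001 0; 0 0 0 0.123 0 0.001 0"

```text
t: 17.0
tool_pos: [478.3, -204.8, 76.4]
ee_rot: [0.157, 1.567, -0.158]
ft_force: [-1.1, 0.4, -2.2]
finger_gap: 17.5
```

>>> apply_moves:
  moves: "0 0 0 0.003 0 0 0; 0 0 0 0.007 0 0 0; 0 0 0 0.009 0 0 0"

```text
t: 17.3
tool_pos: [479.5, -204.2, 69.6]
ee_rot: [0.157, 1.564, -0.157]
ft_force: [-0.1, 0.0, -2.1]
finger_gap: 17.4
```

```bash
python3 - <<'E'
from h import *
show(); cv2.imwrite("pics/s17.png",cv2.resize(arm.camera("scene")[130:330,140:340],None,fx=3,fy=3,interpolation=2))
E
```

```text
t 17.3 p [ 479.5 -204.2   69.6] yaw -11.45 pitch 0.07 yz 0.0 F [-0.1  0.  -2.1] M [0.03 0.11 0.02] gap 17.4 q [-0.15  0.52  0.6   2.04 -0.45  0.7   2.11]
```

View pics/s17.png

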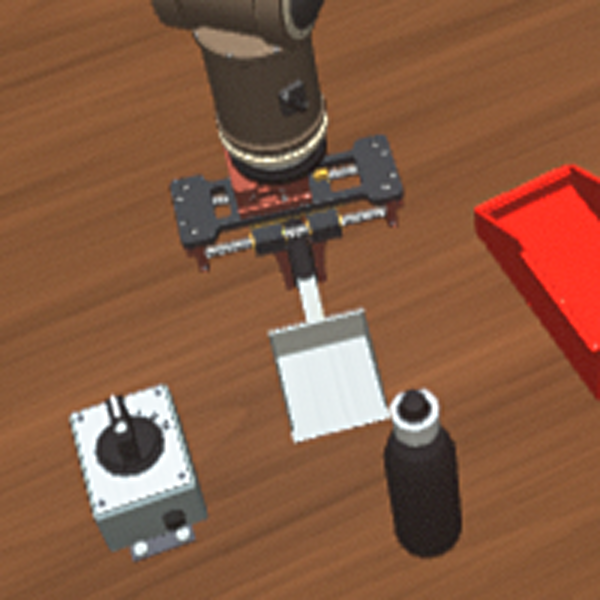

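>>> apply_moves:
  moves: "0 0 0 0.001 0 0 0; 0 0 0 0.002 0 0 0; 0 0 0 0.003 0 0 0; 0 0 0 0.004 0 0 0; 0 0 0 0.004 0 0 0"

```text
t: 17.85
tool_pos: [479.0, -203.8, 65.5]
ee_rot: [0.157, 1.565, -0.156]
ft_force: [-2.5, 0.9, 3.5]
finger_gap: 17.4
```

```bash
python3 - <<'E'
from h import *
show()
E
```

```text
t 17.85 p [ 479.  -203.8   65.5] yaw -11.45 pitch 0.01 yz 0.001 F [-2.5  0.9  3.5] M [0.24 0.4  0.06] gap 17.4 q [-0.14  0.53  0.59  2.04 -0.46  0.7   2.11]
```

>>> apply_moves:
  moves: "0 0 0 0 0 0 0.3; 0 0 0 0 0 0 0.4; 0 0 0 0 0 0 0.5; 0 0 0 0 0 0 0.5; 0 0 0 -0.005 0 0 0.5"

```text
t: 18.35
tool_pos: [478.5, -203.7, 69.8]
ee_rot: [0.157, 1.566, -0.157]
ft_force: [-0.2, 0.2, 0.2]
finger_gap: 44.0
```

>>> apply_moves:
  moves: "0 0 0 -0.02 0 0 0.5; 0 0 0 -0.06 0 0 0.5; 0 0 0 -0.1 0 0 0.5; 0 0 0 -0.13 0 0 0.5; 0 0 0 -0.13 0 0 0.5"

```text
t: 18.85
tool_pos: [480.8, -205.0, 204.2]
ee_rot: [0.157, 1.558, -0.157]
ft_force: [0.3, -0.6, -0.6]
finger_gap: 43.8
```

```bash
python3 - <<'E'
from h import *
show(); cv2.imwrite("pics/s18.png",cv2.resize(arm.camera("scene")[130:330,140:340],None,fx=3,fy=3,interpolation=2))
go([578.2,-389.5,190],Rt(-6))
E
```

```text
t 18.85 p [ 480.8 -205.   204.2] yaw -11.47 pitch 0.39 yz 0.0 F [ 0.3 -0.6 -0.6] M [ 0.02 -0.   -0.01] gap 43.8 q [-0.28  0.33  0.74  1.93 -0.27  0.97  1.96]
turn [-5.43  0.23 -0.03] shift [ 0.0125 -0.1622  0.133 ] dist 0.21 ang 5.4
```

View pics/s18.png

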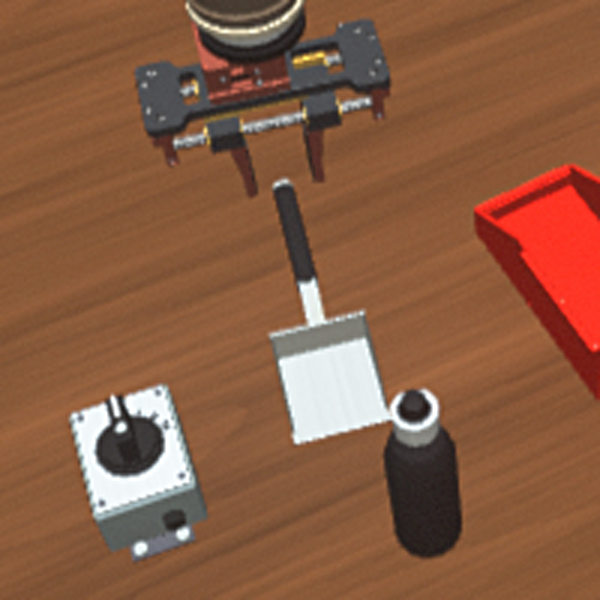

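```bash
python3 - <<'E'
from h import *
i=arm.camera_info("scene")
P=[ray(i,(140+u/4.4-.4,170+v/3.75-.4),65) for u,v in((104,371),(242,332),(285,460),(140,497))]
for p in P: print(p.round(1))
print(np.mean(P,0), "sides",np.linalg.norm(P[0]-P[1]),np.linalg.norm(P[1]-P[2]),np.linalg.norm(P[2]-P[3]),np.linalg.norm(P[3]-P[0]))
print(ray(i,(140+191/4.4-.4,170+407/3.75-.4),76))
E
```

```text
[ 527.8 -423.5   65. ]
[ 535.7 -348.1   65. ]
[ 633.1 -359.6   65. ]
[ 621.2 -434.3   65. ]
[ 579.4729828  -391.39536289   65.        ] sides 75.79930578537672 98.05623968908476 75.58272297263653 94.00273213934534
[ 581.58173404 -390.72424669   76.        ]
```

>>> apply_moves:
  moves: "-1.5 0 0 0 -0.03 0.025 0.5; -3 0.2 0 0.005 -0.065 0.053 0.5; -4.5 0.3 0 0.01 -0.1 0.082 0.5; -5 0.3 0 0.015 -0.135 0.11 0.5; -5 0.3 0 0.02 -0.16 0.132 0.5"

```text
t: 19.4
tool_pos: [576.2, -389.2, 177.8]
ee_rot: [0.09, 1.576, -0.088]
ft_force: [0.5, -0.6, -0.0]
finger_gap: 44.2
```

```bash
python3 - <<'E'
from h import *
show(); go([579.3,-390.2,102],Rt(-6.3)); cv2.imwrite("pics/w19.png",arm.camera("wrist"));cv2.imwrite("pics/s19.png",cv2.resize(arm.camera("scene")[180:330,120:270],None,fx=4,fy=4,interpolation=2))
E
```

```text
t 19.4 p [ 576.2 -389.2  177.8] yaw -6.5 pitch -0.43 yz 0.001 F [ 0.5 -0.6 -0. ] M [ 0.03 -0.03  0.02] gap 44.2 q [ 0.12  0.66  0.65  1.5  -0.42  1.13  2.31]
turn [-0.2  -0.43 -0.04] shift [ 0.0758 -0.0007  0.0037] dist 0.076 ang 0.5
```

View pics/w19.png

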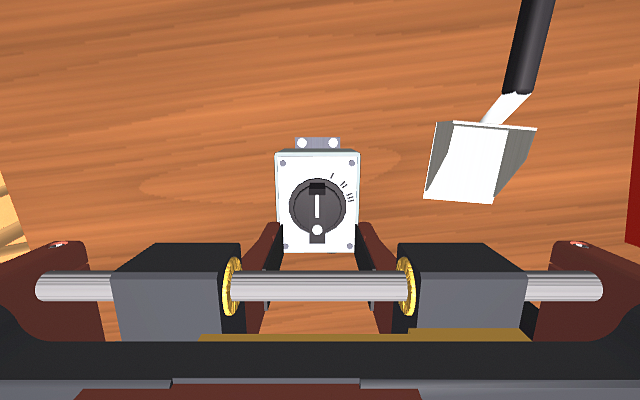

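View pics/s19.png

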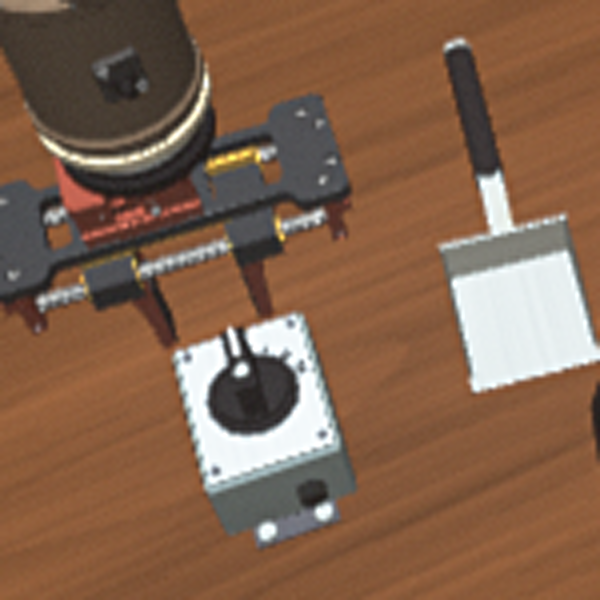

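```bash
python3 - <<'E'
from h import *
j=arm.camera_info("wrist"); show()
P=[ray(j,p,65).round(1) for p in((275,153),(359,151),(357,252),(281,252))]; print(P,np.mean(P,0))
print(ray(j,(317.5,204.5),76),proj(j,[579.3,-390.2,76]),proj(j,[579.3,-390.2,108]))
E
```

```text
t 19.5 p [ 575.6 -390.7  176.7] yaw -6.65 pitch -0.51 yz -0.001 F [-0.3  1.   0.8] M [ 0.04 -0.01  0.01] gap 43.9 q [ 0.12  0.67  0.65  1.5  -0.42  1.13  2.31]
[array([ 525. , -424.5,   65. ]), array([ 531.9, -350.1,   65. ]), array([ 628. , -359.9,   65. ]), array([ 619.6, -433. ,   65. ])] [ 576.125 -391.875   65.   ]
[ 573.60471414 -392.0415112    76.        ] [320.28331187 210.40499995] [320.50246831 221.43783335]
```

>>> apply_moves:
  moves: "0 -0.3 0 0.02 -0.0005 0.001 0.5; 0.2 -0.5 0 0.04 -0.0005 0.0015 0.5; 0.2 -0.5 0 0.06 -0.0005 0.0015 0.5; 0.2 -0.5 0 0.072 -0.0005 0.0015 0.5; 0.2 -0.5 0 0.074 -0.0005 0.0015 0.5"
  squeeze: 40

```text
t: 20.0
tool_pos: [576.5, -386.0, 103.8]
ee_rot: [0.093, 1.569, -0.089]
ft_force: [-0.4, -0.4, 0.6]
finger_gap: 44.1
```

```bash
python3 - <<'E'
from h import *
show(); go([577,-391.2,102],Rt(-6.4)); cv2.imwrite("pics/s20.png",cv2.resize(arm.camera("scene")[180:330,120:270],None,fx=4,fy=4,interpolation=2))
E
```

```text
t 20.0 p [ 576.5 -386.   103.8] yaw -6.63 pitch 0.0 yz 0.002 F [-0.4 -0.4  0.6] M [-0.04 -0.03 -0.01] gap 44.1 q [ 0.14  0.73  0.61  1.57 -0.48  0.99  2.35]
turn [-0.23  0.   -0.12] shift [ 0.0018 -0.0051  0.0011] dist 0.005 ang 0.3
```

View pics/s20.png

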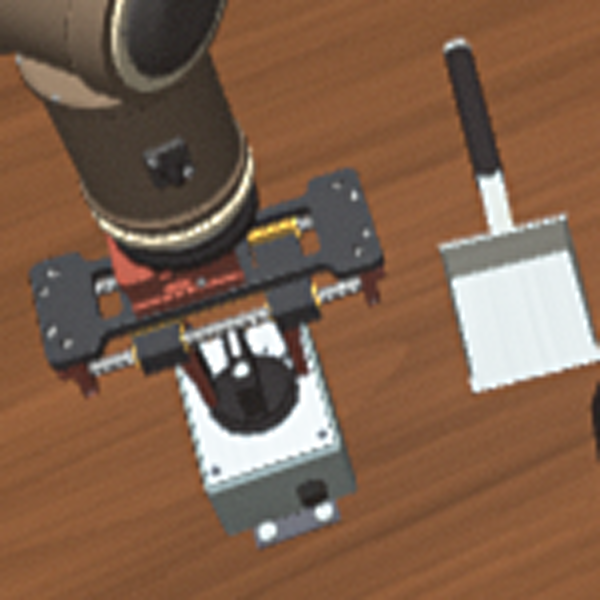

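>>> apply_moves:
  moves: "-0.2 0 0 0.001 -0.003 0.001 0.5; -0.2 0 0 0.0015 -0.005 0.001 0.4; -0.2 0 0 0.0015 -0.005 0.001 0.2; -0.2 0 0 0.0015 -0.005 0.001 0; -0.2 0 0 0.0015 -0.005 0.001 0"
  squeeze: 40

```text
t: 20.55
tool_pos: [578.1, -392.3, 104.9]
ee_rot: [0.089, 1.565, -0.088]
ft_force: [0.4, 12.2, 6.0]
finger_gap: 15.7
```

>>> apply_moves:
  moves: "0 0 0 0 0 0 0; 0 0 0 0 0 0 0; 0 0 0 0 0 0 0"
  squeeze: 40

```text
t: 20.85
tool_pos: [578.4, -391.0, 104.9]
ee_rot: [0.089, 1.566, -0.086]
ft_force: [-1.6, 5.0, 5.0]
finger_gap: 12.8
```

```bash
python3 - <<'E'
from h import *
show(); cv2.imwrite("pics/s21.png",cv2.resize(arm.camera("scene")[180:330,120:270],None,fx=4,fy=4,interpolation=2))
E
```

```text
t 20.85 p [ 578.4 -391.   104.9] yaw -6.39 pitch 0.19 yz 0.003 F [-1.6  5.   5. ] M [1.18 0.24 0.03] gap 12.8 q [ 0.15  0.73  0.61  1.56 -0.48  1.    2.36]
```

View pics/s21.png

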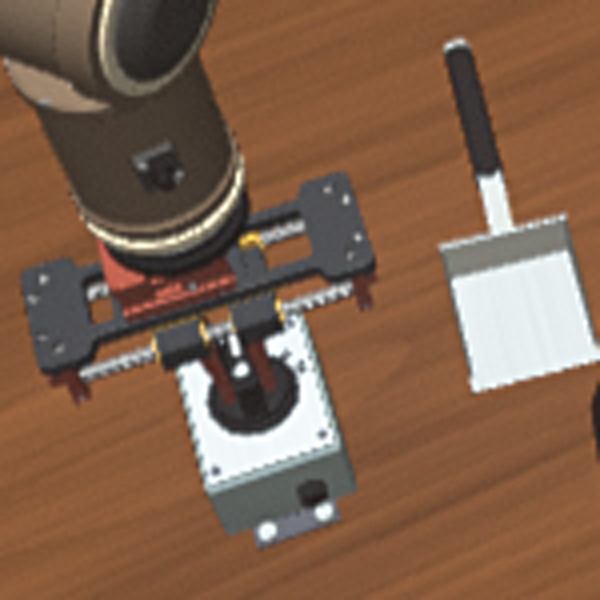

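>>> apply_moves:
  moves: "0 0 0 0 0 0 0; 5 0 0 0 0 0 0; 12 0 0 0 0 0 0; 20 0 0 0 0 0 0; 28 0 0 0 0 0 0"
  squeeze: 60

```text
t: 21.4
tool_pos: [578.4, -390.9, 104.9]
ee_rot: [0.477, 1.516, -0.471]
ft_force: [-1.1, 5.8, 3.8]
finger_gap: 12.9
```

```bash
python3 - <<'E'
from h import *
show()
E
```

```text
t 21.4 p [ 578.4 -390.9  104.9] yaw -34.69 pitch 0.09 yz 0.004 F [-1.1  5.8  3.8] M [1.11 0.39 0.28] gap 12.9 q [ 0.08  0.77  0.73  1.57 -0.58  1.03  1.94]
```

>>> apply_moves:
  moves: "8 0 0 0 0 0 0; 16 0 0 0 0 0 0; 24 0 0 0 0 0 0; 32 0 0 0 0 0 0; 38 0 0 0 0 0 0"

```text
t: 21.9
tool_pos: [578.6, -390.8, 104.9]
ee_rot: [0.987, 1.336, -0.98]
ft_force: [-1.9, 4.6, 4.7]
finger_gap: 12.6
```

```bash
python3 - <<'E'
from h import *
show()
E
```

```text
t 21.9 p [ 578.6 -390.8  104.9] yaw -72.65 pitch -0.07 yz 0.004 F [-1.9  4.6  4.7] M [1.14 0.43 0.16] gap 12.6 q [-0.    0.83  0.89  1.57 -0.71  1.08  1.37]
```

>>> apply_moves:
  moves: "4 0 0 0 0 0 0; 8 0 0 0 0 0 0; 11 0 0 0 0 0 0; 12 0 0 0 0 0 0; 12 0 0 0 0 0 0"

```text
t: 22.4
tool_pos: [578.6, -390.8, 104.9]
ee_rot: [1.14, 1.253, -1.133]
ft_force: [-0.9, 5.8, 5.8]
finger_gap: 13.2
```

```bash
python3 - <<'E'
from h import *
show(); cv2.imwrite("pics/s22.png",cv2.resize(arm.camera("scene")[180:330,120:270],None,fx=4,fy=4,interpolation=2)); cv2.imwrite("pics/w22.png",arm.camera("wrist")); cv2.imwrite("pics/sf.png",arm.camera("scene"))
cv2.imwrite("pics/t22.png",cv2.resize(arm.camera("top")[110:260,330:480],None,fx=4,fy=4,interpolation=2))
E
```

```text
t 22.4 p [ 578.6 -390.8  104.9] yaw -84.36 pitch -0.12 yz 0.004 F [-0.9  5.8  5.8] M [1.18 0.39 0.31] gap 13.2 q [-0.02  0.85  0.93  1.57 -0.75  1.1   1.2 ]
```

View pics/s22.png

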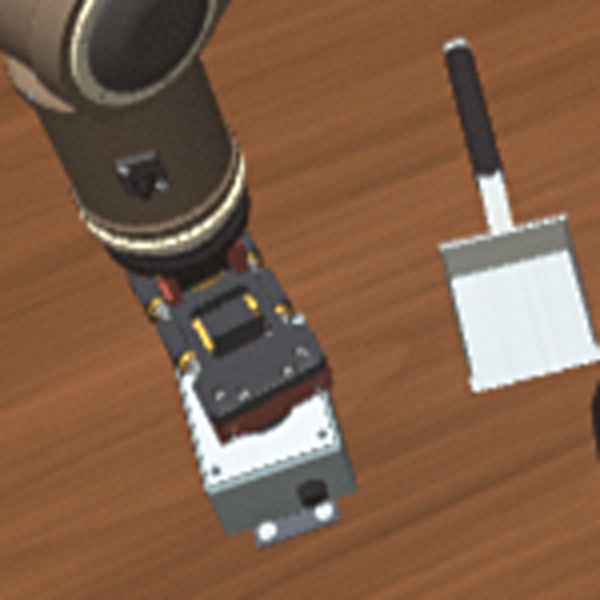

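View pics/w22.png

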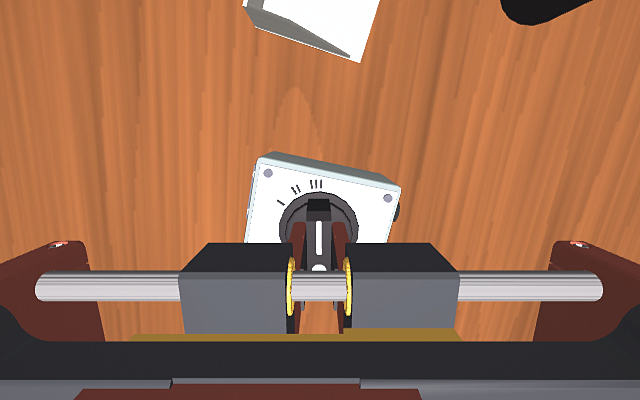

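View pics/sf.png

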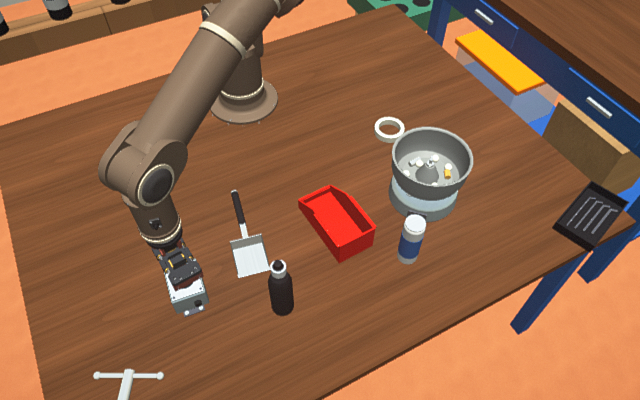

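```bash
python3 - <<'E'
from h import *
a=cv2.imread("pics/scene0.png");b=cv2.imread("pics/sf.png")
for n,(x0,x1,y0,y1) in dict(bottle=(262,300,255,318),can=(395,430,210,268),tape=(370,408,114,145)).items(): print(n,cv2.absdiff(a[y0:y1,x0:x1],b[y0:y1,x0:x1]).mean().round(2))
cv2.imwrite("pics/bowl.png",cv2.resize(b[120:220,380:490],None,fx=5,fy=5,interpolation=2)); show()
E
```

```text
bottle 5.03
can 1.94
tape 1.89
t 22.6 p [ 578.6 -390.8  104.9] yaw -84.33 pitch -0.12 yz 0.004 F [-1.2  6.9  4.9] M [1.12 0.41 0.27] gap 12.8 q [-0.02  0.85  0.93  1.57 -0.75  1.1   1.2 ]
```

View pics/bowl.png

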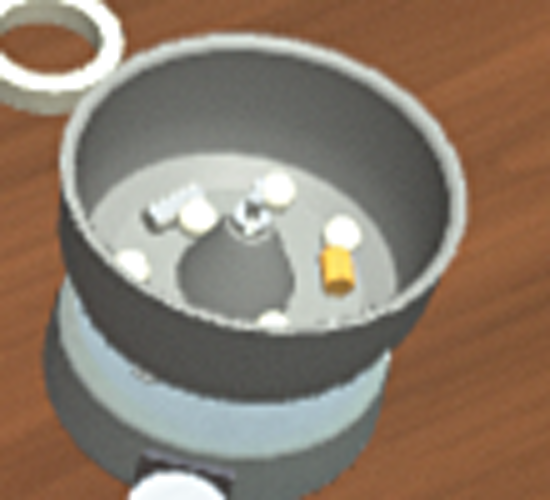

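```bash
python3 - <<'E'
from h import *
a=cv2.imread("pics/scene0.png");b=cv2.imread("pics/sf.png")
print(cv2.absdiff(a[280:318,265:300],b[280:318,265:300]).mean(),cv2.absdiff(a[255:318,275:300],b[255:318,275:300]).mean())
arm.finish_job()
E
```

```text
2.249624060150376 2.134179894179894
the job is handed in; nothing more can be done
```

The job is handed in at about 22.6 s of the 72 s. All five balls went from the bin into the polisher bowl with the scoop. The scoop is back flat on the bench, and I finished while holding the dial at the third click.

- **Balls:** the last scene picture shows five balls in the bowl channel and an empty bin. I saw no spills.
- **Scoop:** it lies flat and empty, about 8 mm to the side of where it started.
- **Dial:** it was turned about 78° (1.36 rad; 1.2 needed) with a 60 N squeeze. The wrist picture shows the bar aligned with the jaws and the pointer at "III". The wrist still reads about 0.3 N m against the spring.
- **Bystanders:** spray can and tape roll match the first picture. The bottle's patch first differed more (5.0, against about 1.9 for the other two). Leaving out the part that overlaps the shifted scoop nose brought it to 2.1–2.2, so I read the bottle as unmoved.
- **Forces:** the largest single-axis wrist reading I saw was about 12 N.

**Things that went wrong or disagreed:**
- My first grasp of the scoop failed because I lifted before the fingers had closed. The scoop did not move, and the second grasp held.
- The three cameras disagreed by up to about 4 mm on the centre of the control box. I used an average.

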